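Seat the casting in the fence and hold the angle gauge on its mark

ROBOT

A 6-joint arm with a two-finger parallel gripper is mounted at the origin on the work surface. World frame = base frame: x ahead of the robot, y to its left, z up, the work surface at z = 0. Lengths are in m, angles in rad, forces in N, time in s.
With the tool pointing down it reaches from about 0.275 to 0.725 m from the base axis. Payload 5.6 kg.
Tool frame: the origin (TCP) lies at the centre of the arm's flange, where the gripper is bolted on; the fingertips stand 173 mm ahead of it and the grasp point (between the pads) lies 155 mm ahead of it; x points along the fingers, z is the direction in which the jaws open and shut, and the axes are right-handed (so a half turn about x gives the same grasp; the last joint's range is limited). The gripper opens to 85 mm and grips with 20 to 120 N. Pads are 22 mm wide; open, the fingers measure 114 mm over their backs; the gripper's body (76 mm by 85 mm) begins 54 mm behind the grasp point. The pads swing forward as they close: fully open they stand 13 mm farther back than shut.
Start: joints at [-0.89, 0.255, 0.108, 0, -1.424, -0.285], TCP at [0.212, -0.507, 0.405] pointing down, gripper open.
Joint ranges: [-2.95, 2.95], [-1.21, 1.97], [-1.09, 1.5], [-2.87, 1.71], [-2.94, -0.07], [-3.05, 3.05]. Speed limits (rad/s): [2.57, 2.57, 3.14, 3.14, 3.14, 3.14].

INTERFACE

Orientations are given as [roll, pitch, yaw] about the fixed x, y, z axes, in that order (R = Rz(yaw) Ry(pitch) Rx(roll)).
In Python, from station import observe, get_image, get_calibration, job_done gives the robot as it stands.
- The arm moves only by the tool carry_out, never from a script. Its argument "deltas" is a list of rows, each a list of 3 entries, a list of its own where there are three numbers: the shift along the tool's x, y, z in mm, then the turn, a rotation vector about the tool's x, y, z in degrees, then the finger opening in mm, from 0 to 85.4. A call has exactly 8 rows; each row shifts and turns the commanded pose from where the row before left it, along the tool's axes as they then stand; what a row does not reach is not made up. A row lasts 1/10 s, in which the tool goes at most 50 mm and 8.59 degrees, less where a joint would pass 70% of its speed; a pose out of reach is approached as far as the arm can. A call is refused whole if a number of a shift passes 50 or a number of a turn 8.59, either way. A call with a gripper value outside its range is refused whole. The fingers move at their own pace and stop on an object; "grip_force" is the grip in N (left out, the last holds). Time passes only in rows, so rows that do not move let the fingers close, or fill a call up. It gives the time, the measured TCP pose, the force and the opening at its end, in the units of the state.
- observe(): the state, without advancing time (a new reading comes with each control period).
- get_image(name): name is "side" or "top"; returns (picture, depth): 384x512x3 uint8, red, green, blue; 384x512 float32, m along the optical axis (not along the pixel's ray), 0 where there is no reading.
- get_calibration(name): a dict with "fx", "fy", "cx", "cy" (pixels), "extrinsics" (4x4, takes a point from world to camera coordinates). Camera axes: x right, y down, z forward; pixel columns grow to the right and rows downward; lengths in m; the calibration is good to about 2 mm. A picture is of the moment at which its call begins. get_calibration takes no time and is no camera call.
- job_done(): hands the job in, once; it reports no verdict.
The state is a dict: "time_s": time; "joint_pos": joint angles; "qvel": joint speeds; "joint_efforts": joint torques, N m; "eef_pos": TCP position; "tool_rot": TCP orientation; "force": force on the tool from outside, world axes, zero at the start; "torque": the same for the moment, N m; "gripper_width": finger opening in m.
Only numpy, scipy, OpenCV 4.12 (cv2) and the standard library are available. Lean on these libraries where they do the work, as an engineer would, in place of code of your own. Each camera call takes 0.05 s, during which the arm holds its last target.

TASK

First push the loose casting along the bench (do not lift it) until it sits square and flush in the inside corner of the steel fence. Then take the pendulum angle gauge by its top grip, stand the middle of its foot on the casting's uneven two-ridged stud, dial square across the ridges, and rock it sideways until the swinging needle settles on the dial's black mark. Finish while still holding the gauge there, foot resting on the stud and needle on the mark, and leave the other parts on the bench alone.

Things in the scene. Friction and masses are not known exactly. Their poses are not given: they have to be found in the camera images.
- fence: L-shaped fence of bare steel bars (22 mm thick, 25 mm high) fixed to the bench. Origin: the inside corner at bench level. One bar's inner face is the plane x = 0 (bar on the +x side, running 150 mm towards -y), the other's is y = 0 (bar on the +y side, running 150 mm towards -x). The casting belongs in the quarter x < 0, y < 0. Its yaw is within 0.15 rad of the world axes.
- block: loose aluminium casting, a rectangular base 100 (x) x 90 (y) x 35 mm high carrying the stud in the middle of its top; 0.4 to 0.65 kg in all. Origin: centre of the underside; z up. It starts on the bench, out of the corner and somewhat turned; seated, its axes are parallel to the fence's and its centre is at (-50, -45) mm in the fence's frame.
- block_corner (a point): the casting's lower corner at (+50, +45, 0) mm in its frame, which goes into the fence's inside corner (axes as the casting's)
- stud: the uneven stud, part of the casting: 44 x 44 mm pedestal on the middle of the casting's top with two round steel ridges (radius 7 mm, 44 mm long) along x. Origin: its centre on the casting's top face, 35 mm above the casting's underside; axes as the casting's. The ridge at y = -14 mm is the high one, its crest 70 mm above the casting's underside; the ridge at y = +14 mm is 6 mm lower (64 mm).
- stud_top (a point): point over the middle of the stud, level with the high ridge's crest, 70 mm above the casting's underside; axes as the casting's
- gauge: loose pendulum angle gauge, 0.3 to 0.45 kg, standing on the bench: flat steel foot 100 (y) x 40 (x) x 16 mm, above it a black dial housing (disc of 120 mm diameter, 24 mm thick, centre 76 mm above the underside) whose white face looks to the gauge's +x, on top a square aluminium grip. Origin: centre of the foot's underside; z up through the grip. It starts with its dial looking roughly along world +x.
- gauge_foot (a point): centre of the foot's flat underside (gauge origin; axes as the gauge's)
- gauge_grip (a point): centre to grasp on the square grip: 24 x 24 mm, its sides along the gauge's x and y, from 136 to 176 mm above the foot's underside; this point is at 157 mm on the gauge's z axis (axes as the gauge's)
- pointer (a joint): angle (rad) of the needle on the dial: 0 = along the gauge's z (straight up the dial), positive = towards the gauge's +y (clockwise seen facing the dial). A weight keeps the needle vertical in the world, so it reads +a when the gauge is rolled by +a about its own x axis (its +y side up); it swings for about a second after a move.
- mark (a joint): angle (rad) of the mark on the dial, same zero and sense as the needle; set at the start somewhere between 0.16 and 0.42, cannot be touched and stays. The needle is on the mark when both angles agree, give or take half the mark's width.
- pointer_tip (a point): a point near the tip of the dark needle (its tip is at 50 mm), 48 mm from the dial's centre and 16.5 mm in front of the gauge's middle plane; its z axis points along the needle
- mark_tip (a point): middle of the mark, a black bar 7 mm wide and 16 mm long, 48 mm from the dial's centre; its z axis points outwards along the mark
- bearing: bystander: steel bearing ring, 72 mm across, 18 mm high; origin at the centre of its underside
- clutch: bystander: copper-coloured clutch ring, 120 mm across, 16 mm high; origin at the centre of its underside
- driver: bystander: screwdriver lying on the bench
There are look-alikes about, which are no part of the job. Several things have the shape of the block; the one meant has the colours described above.

How it is judged:
On the way, in this order (a step that is already met when the one before it is completed fails the run):
1. the casting is square and flush in the fence corner (x of block_corner in the frame of fence between -0.003 and 0.003 m and y of block_corner in the frame of fence between -0.003 and 0.003 m and angle between the x axis of block and the x axis of fence, either way round below 0.035 rad and height (world z) of block below 0.004 m), for 0.3 s.
2. the gauge, held in the fingers, rests on the stud of the flush casting with its needle settled on the mark (all of step 1 and contact force between the fingers and gauge above 2 N and contact force between gauge and stud above 0.5 N and height (world z) of gauge_foot above 0.06 m and horizontal distance between gauge_foot and stud_top below 0.03 m and angle between the x axis of gauge and the x axis of stud, either way round below 0.26 rad and angle between the z axis of pointer_tip and the z axis of mark_tip, either way round below 0.075 rad and velocity of joint pointer between -0.25 and 0.25 rad/s), for 0.4 s.
At the end, for the whole second after the job is handed in: Casting within 3 mm of both bars, square to 0.035 rad, on the bench; gauge gripped (over 2 N), foot on the stud (over 0.5 N), over 60 mm up, within 30 mm of the stud's middle, dial square to the ridges to 0.26 rad; needle still (under 0.25 rad/s) within 0.075 rad of the mark (all of step 2 and linear speed of gauge below 0.02 m/s); the arm keeps its last pose, push and grip.
It fails at once if the casting is lifted off the bench (over 15 mm) (height (world z) of block above 0.015 m).
It fails at once if the bearing ring is disturbed (moved over 20 mm) (distance of bearing from where it was at the start of the episode above 0.02 m).
It fails at once if the clutch ring is disturbed (moved over 20 mm) (distance of clutch from where it was at the start of the episode above 0.02 m).
It fails at once if the screwdriver is disturbed (moved over 20 mm) (distance of driver from where it was at the start of the episode above 0.02 m).
It also fails if it takes over 72 s, if anything falls off the work surface, if the arm or the gripper's body presses on something with over 40 N, if the wrist force passes 120 N, or if a joint passes its speed limit or range.

## Working session

There is one attempt and no reset: what is moved stays moved. The work goes in short steps, Python scripts to look and compute and a tool call to move; the robot and the scene stay as the last step left them, time stands still between calls to the robot, and variables do not carry over. Pictures are saved under pics/ and viewed, and the job is handed in when it is done.

Besides the shell and the picture viewer there is one more tool, called after ">>>" as name(argument=value, ...) on one line, values as JSON. carry_out: Moves the arm, as the interface text tells. Its arguments: {"type":"object","properties":{"deltas":{"type":"array"},"grip_force":{"type":"number"}},"required":["deltas"]}

```bash
ls; mkdir -p pics
python3 - <<'E'
from station import *
import cv2,numpy as np
print(observe())
for n in ("side","top"):
    p,d=get_image(n); c=get_calibration(n); print(n,c)
    np.savez(f"{n}0.npz",p=p,d=d)
    cv2.imwrite(f"pics/{n}0.png",cv2.resize(p[:,:,::-1],(800,600),interpolation=cv2.INTER_CUBIC))
E
```

```text
pics
{'time_s': 0.0, 'joint_pos': array([-8.90403604e-01,  2.55742612e-01,  1.07003461e-01, -4.77976589e-04,
       -1.42389719e+00, -2.84607714e-01]), 'qvel': array([ 0.00111384, -0.00046131,  0.00186385,  0.00019673,  0.00056504,
        0.0011077 ]), 'joint_efforts': array([-1.70311910e-04, -3.86627913e+01,  2.37943876e+01,  5.36500007e+00,
       -6.01130014e-03,  3.97956467e-05]), 'eef_pos': array([ 0.21204739, -0.5072985 ,  0.40379687]), 'tool_rot': array([0.03314844, 1.56889654, 1.99965937]), 'force': array([ 0.10083575, -1.31923077, -0.26057587]), 'torque': array([ 0.00688376,  0.02045302, -0.04842625]), 'gripper_width': 0.08574092577635008}
side {'fx': 480.1423301562763, 'fy': 480.1423301562763, 'cx': 253.61639602133243, 'cy': 194.97582522106467, 'extrinsics': array([[-0.96485912, -0.26268395, -0.00663476,  0.58021579],
       [-0.15947284,  0.60545088, -0.77974204,  0.20124851],
       [ 0.20884274, -0.75128315, -0.62606576,  1.48147833],
       [ 0.        ,  0.        ,  0.        ,  1.        ]])}
top {'fx': 389.665039098014, 'fy': 389.665039098014, 'cx': 253.95896286242274, 'cy': 182.33156261452245, 'extrinsics': array([[ 2.59093919e-03, -9.99730782e-01, -2.30575499e-02,
         5.02705390e-03],
       [-9.93201102e-01,  1.10862397e-04, -1.16411163e-01,
         6.15772888e-01],
       [ 1.16382380e-01,  2.32023982e-02, -9.92933427e-01,
         1.12824765e+00],
       [ 0.00000000e+00,  0.00000000e+00,  0.00000000e+00,
         1.00000000e+00]])}
```

View pics/side0.png

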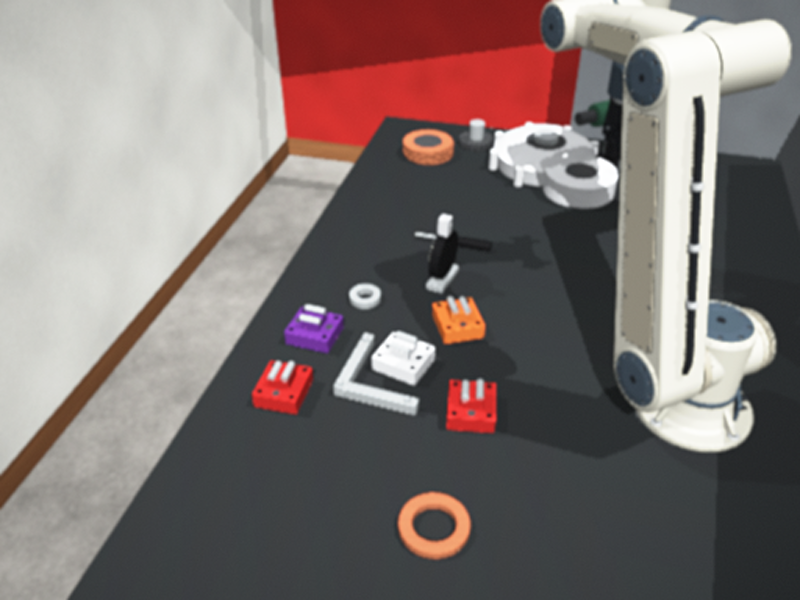

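View pics/top0.png

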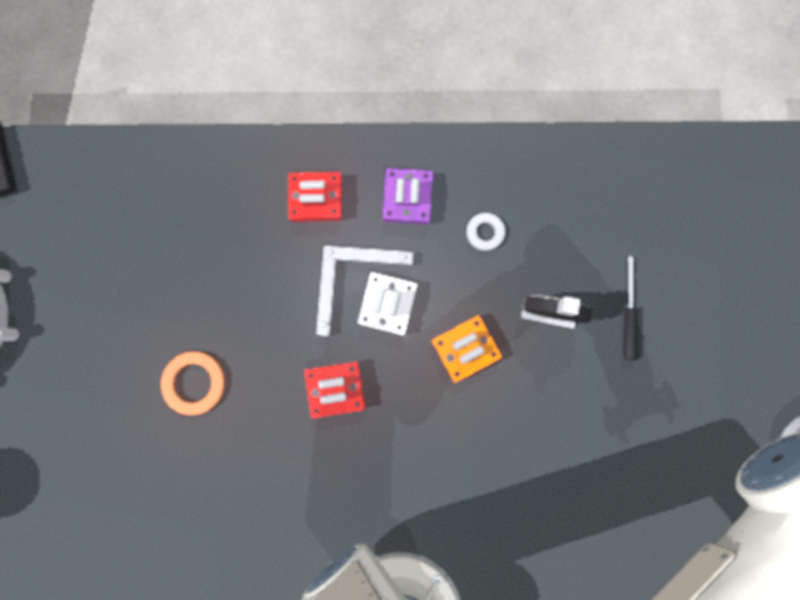

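```bash
cat > h.py <<'E'
import numpy as np,cv2
from station import *
def w2p(n,P):
    c=get_calibration(n);E=c["extrinsics"];q=np.atleast_2d(P)@E[:3,:3].T+E[:3,3]
    return np.c_[c["fx"]*q[:,0]/q[:,2]+c["cx"],c["fy"]*q[:,1]/q[:,2]+c["cy"]]
def cloud(n,d):
    c=get_calibration(n);E=c["extrinsics"];v,u=np.mgrid[:384,:512]
    q=np.dstack([(u-c["cx"])/c["fx"]*d,(v-c["cy"])/c["fy"]*d,d])
    return (q-E[:3,3])@E[:3,:3]
def ray(n,u,v,z):
    c=get_calibration(n);E=c["extrinsics"];R=E[:3,:3];o=-R.T@E[:3,3]
    r=R.T@np.array([(u-c["cx"])/c["fx"],(v-c["cy"])/c["fy"],1]);return o+r*(z-o[2])/r[2]
def crop(p,u0,v0,w,h,s,f):
    cv2.imwrite(f,cv2.resize(p[v0:v0+h,u0:u0+w,::-1],None,fx=s,fy=s,interpolation=cv2.INTER_CUBIC))
E
python3 - <<'E'
from h import *
a=np.load("top0.npz");b=np.load("side0.npz")
crop(a["p"],190,140,120,90,6,"pics/t1.png")
crop(a["p"],320,160,80,60,8,"pics/t2.png")
crop(b["p"],205,200,100,75,8,"pics/s1.png")
crop(b["p"],255,125,80,70,8,"pics/s2.png")
W=cloud("top",a["d"])
for (u,v) in [(230,162),(209,190),(248,194),(365,196),(350,200),(311,148),(123,245),(403,215),(300,300)]:
    print(u,v,W[v,u].round(4))
E
```

```text
230 162 [0.6793 0.079  0.0251]
209 190 [0.5938 0.1417 0.0251]
248 194 [0.5791 0.0227 0.0554]
365 196 [ 0.5636 -0.2862  0.1757]
350 200 [ 0.558  -0.2623  0.1079]
311 148 [ 0.7276 -0.1703 -0.0016]
123 245 [ 0.4277  0.4056 -0.0008]
403 215 [ 0.5195 -0.4343  0.0288]
300 300 [ 0.2693 -0.1305  0.005 ]
```

View pics/t1.png

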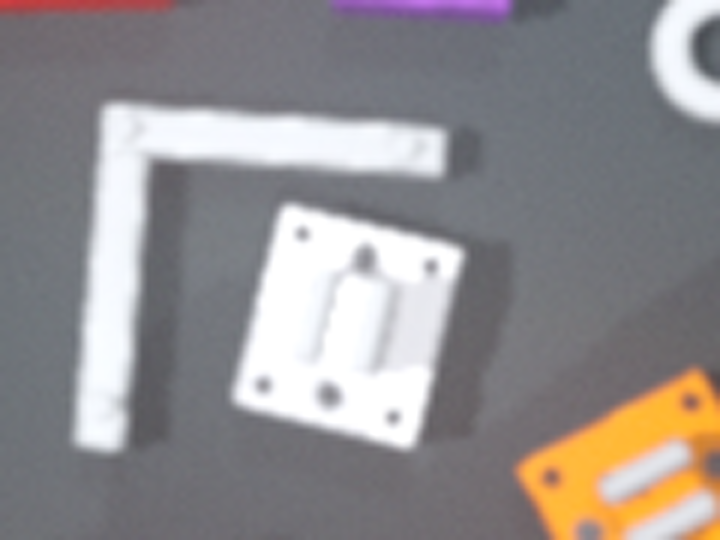

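View pics/t2.png

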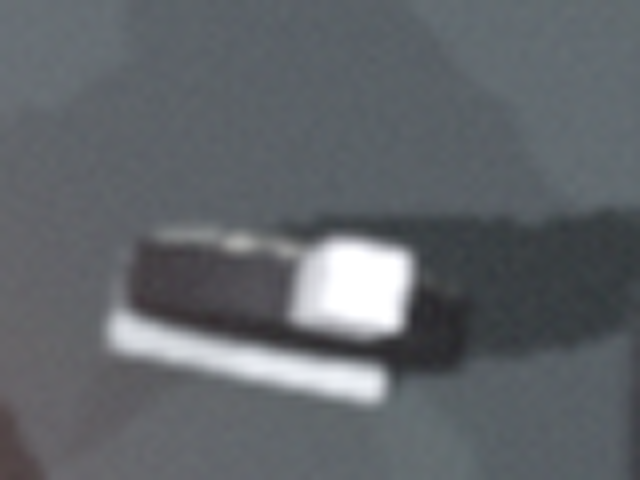

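View pics/s1.png

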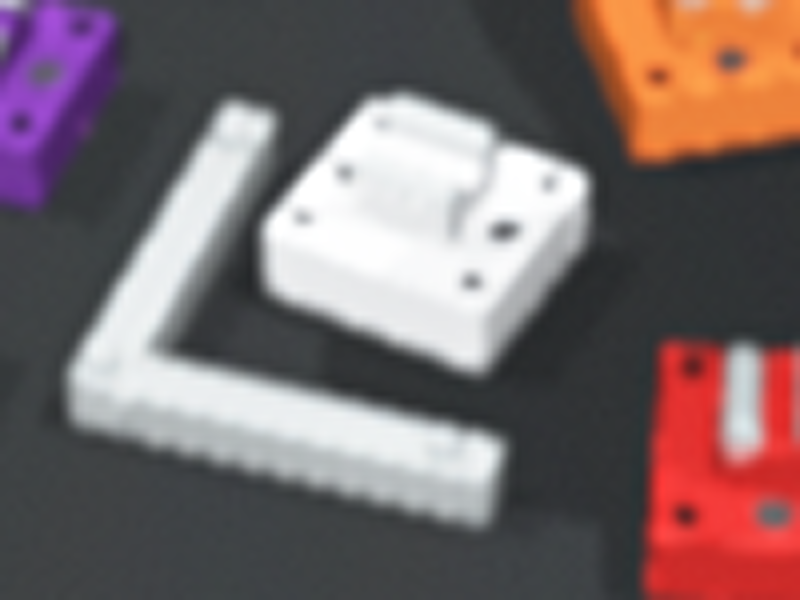

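View pics/s2.png

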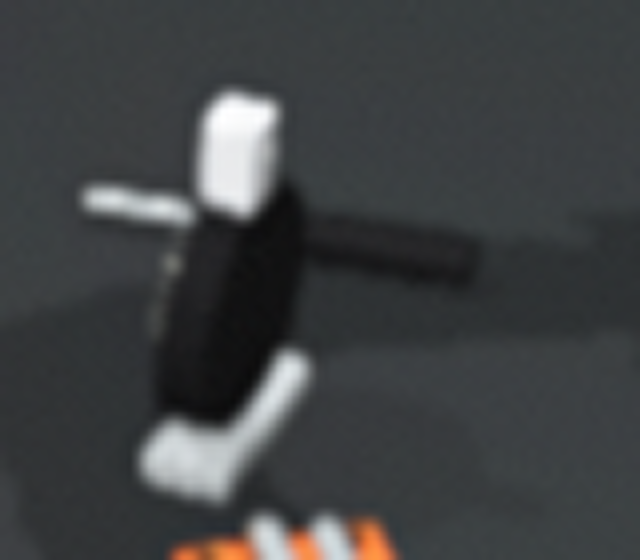

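Run:
```python
from h import *
np.set_printoptions(precision=4,suppress=True)
a=np.load("top0.npz");b=np.load("side0.npz")
f=lambda u,v,z:ray("top",190+(u+.5)/6-.5,140+(v+.5)/6-.5,z)
print("fence outer",f(101,102,.025)[:2],f(445,127,.025)[:2],f(75,447,.025)[:2], "inner end",f(127,452,.025)[:2])
for q in [(287,205),(463,247),(412,449),(233,403)]: print("blk",f(*q,.035)[:2])
print("ridge low/high ends",f(375,276,.07)[:2],f(368,372,.07)[:2])
for n,D in (("top",a),("side",b)):
    W=cloud(n,D["d"]).reshape(-1,3); C=D["p"].reshape(-1,3).astype(int)
    box=(W[:,0]>.45)&(W[:,0]<.72)&(W[:,1]>-.05)&(W[:,1]<.18)
    grey=(C.max(1)-C.min(1)<40)&(C.min(1)>110)
    F=box&grey&(W[:,2]>.021)&(W[:,2]<.028); B=box&grey&(W[:,2]>.031)&(W[:,2]<.04)
    R=box&grey&(W[:,2]>.055)
    print(n,F.sum(),B.sum(),R.sum())
    print(" block rect",cv2.minAreaRect((W[B][:,:2]*1000).astype(np.float32)))
    H=box&grey&(W[:,2]>.066);L=box&grey&(W[:,2]>.055)&(W[:,2]<.0655)
    print(" high",H.sum(),W[H].mean(0)," low",L.sum(),W[L].mean(0), W[R][:,2].max())
    np.save(f"F{n}.npy",W[F])
    G=(W[:,0]>.5)&(W[:,0]<.62)&(W[:,1]>-.36)&(W[:,1]<-.2)
    T=G&(W[:,2]>.165); print(" grip top",T.sum(),W[T].mean(0),cv2.minAreaRect((W[T][:,:2]*1000).astype(np.float32)))
    ft=G&(W[:,2]>.008)&(W[:,2]<.022)&(C.min(1)>110); print(" foot",ft.sum(),cv2.minAreaRect((W[ft][:,:2]*1000).astype(np.float32)))
    hs=G&(W[:,2]>.05)&(W[:,2]<.136);q=W[hs][:,:2]; 
    u,s,vt=np.linalg.svd(q-q.mean(0)); print(" housing",hs.sum(),q.mean(0),vt[0])
```

```text
fence outer [0.6961 0.1512] [ 0.683  -0.0235] [0.5213 0.1613] inner end [0.5188 0.1352]
blk [0.6418 0.0555]
blk [ 0.6206 -0.0324]
blk [ 0.5202 -0.0071]
blk [0.5428 0.0816]
ridge low/high ends [0.6023 0.0104] [0.5559 0.0136]
top 606 742 446
 block rect ((605.2529907226562, 60.630226135253906), (173.3904571533203, 156.96339416503906), 83.85108947753906)
 high 296 [ 0.5052 -0.0116  0.9039]  low 141 [0.5814 0.0309 0.0603] 1.1920735595756677
 grip top 95 [ 0.565  -0.2839  0.176 ] ((565.0938110351562, -285.0963134765625), (24.140737533569336, 23.59309196472168), 79.70166015625)
 foot 115 ((551.069091796875, -280.39794921875), (100.06712341308594, 21.312599182128906), 71.24584197998047)
 housing 393 [ 0.5642 -0.2746] [0.2324 0.9726]
side 486 400 161
 block rect ((602.3282470703125, 63.878448486328125), (182.75633239746094, 160.9823760986328), 87.49646759033203)
 high 46 [0.5801 0.0203 0.0697]  low 111 [0.5793 0.0309 0.0607] 0.07617092053088328
 grip top 45 [ 0.5648 -0.2826  0.1738] ((565.0759887695312, -283.72723388671875), (33.77427291870117, 24.529542922973633), 73.13555145263672)
 foot 109 ((562.8875732421875, -283.11395263671875), (102.05619049072266, 42.23151397705078), 74.98125457763672)
 housing 366 [ 0.5634 -0.2654] [0.319  0.9478]
```

```bash
cat >> h.py <<'E'
from scipy.spatial.transform import Rotation as Ro
np.set_printoptions(precision=4,suppress=True)
def Rt(rpy): return Ro.from_euler('xyz',rpy).as_matrix()
def down(az):  # tool x down, tool z at azimuth az
    x=np.array([0,0,-1.]);z=np.array([np.cos(az),np.sin(az),0]);return np.c_[x,np.cross(z,x),z]
def plan(p0,R0,p1,R1,n,dr=1):
    rv=Ro.from_matrix(R0.T@R1).as_rotvec();rows=[]
    p,R=p0.copy(),R0.copy()
    for i in range(1,n+1):
        s=i/n;pt=p0+(p1-p0)*s;Rt_=R0@Ro.from_rotvec(rv*s).as_matrix()
        t=np.round(R.T@(pt-p)*1000,dr);r=np.round(np.degrees(Ro.from_matrix(R.T@Rt_).as_rotvec()),2)
        rows.append((t.tolist(),r.tolist()))
        p=p+R@(t/1000);R=R@Ro.from_rotvec(np.radians(r)).as_matrix()
    for q in rows: print(q)
    print("end",p,"err",(p-p1)*1000)
def st():
    o=observe();R=Rt(o["tool_rot"]);print("t",o["time_s"],"p",o["eef_pos"],"j",o["joint_pos"],"F",o["force"],"w",o["gripper_width"])
    print("R",R.tolist());return o["eef_pos"],R
E
python3 - <<'E'
from h import *
p,R=st()
print("z az",np.arctan2(R[1,2],R[0,2]),"tilt",np.degrees(np.arccos(-R[2,0])))
plan(p,R,np.array([.5645,-.0435,.25]),down(-.066),16)
plan(p,R,np.array([.5645,-.0435,.25]),down(np.pi-.066),16)
E
```

```text
t 0.1 p [ 0.212  -0.5073  0.4039] j [-0.8904  0.2557  0.1072 -0.0004 -1.4239 -0.2846] F [-0.0173  0.7612  0.3462] w 0.0855449722162822
R [[-0.000711114117626338, -0.9227219562687006, -0.3854655441623471], [0.0015065615573446878, -0.38546619271947946, 0.9227207294423505], [-0.99999861229353, 7.543216681693554e-05, 0.0016642478789428428]]
z az 1.9665092081121915 tilt 0.09545231966968418
([9.6, -31.5, 18.2], [7.28, 0.0, -0.01])
([9.7, -28.9, 22.1], [7.28, 0.01, -0.0])
([9.6, -25.9, 25.6], [7.28, 0.0, -0.01])
([9.7, -22.5, 28.7], [7.27, 0.0, -0.01])
([9.7, -18.6, 31.2], [7.28, 0.01, -0.0])
([9.6, -14.6, 33.4], [7.28, 0.0, -0.01])
([9.7, -10.1, 34.9], [7.28, 0.01, -0.0])
([9.6, -5.7, 36.0], [7.28, -0.0, -0.01])
([9.7, -1.1, 36.4], [7.28, 0.0, -0.01])
([9.6, 3.6, 36.2], [7.27, 0.01, -0.0])
([9.6, 8.1, 35.5], [7.28, -0.0, -0.01])
([9.7, 12.5, 34.2], [7.28, 0.0, -0.0])
([9.6, 16.8, 32.3], [7.28, 0.01, -0.01])
([9.7, 20.7, 29.9], [7.28, -0.0, -0.01])
([9.6, 24.4, 27.1], [7.28, 0.0, -0.0])
([9.6, 27.6, 23.7], [7.27, 0.01, -0.01])
end [ 0.5645 -0.0435  0.25  ] err [-0.0317  0.0074  0.0057]
([9.6, -31.5, 18.2], [-3.97, 0.01, 0.0])
([9.7, -32.7, 16.1], [-3.97, 0.0, 0.01])
([9.6, -33.7, 13.7], [-3.97, 0.01, -0.0])
([9.7, -34.6, 11.3], [-3.98, 0.0, 0.0])
([9.6, -35.3, 8.9], [-3.97, 0.01, 0.0])
([9.6, -35.8, 6.5], [-3.97, 0.0, 0.01])
([9.7, -36.2, 4.0], [-3.97, 0.01, 0.0])
([9.6, -36.4, 1.4], [-3.97, 0.0, 0.0])
([9.6, -36.4, -1.1], [-3.97, 0.01, 0.01])
([9.6, -36.2, -3.5], [-3.98, 0.0, 0.0])
([9.7, -35.9, -6.1], [-3.97, 0.01, 0.0])
([9.6, -35.4, -8.6], [-3.97, 0.01, 0.01])
([9.6, -34.7, -11.0], [-3.97, 0.0, -0.0])
([9.6, -33.9, -13.4], [-3.97, 0.01, 0.0])
([9.7, -32.8, -15.6], [-3.97, 0.0, 0.01])
([9.6, -31.7, -18.0], [-3.98, 0.01, -0.0])
end [ 0.5645 -0.0435  0.25  ] err [ 0.0356 -0.0477 -0.0292]
```

>>> carry_out(deltas=[[[10,-31,18],[-4,0,0],45],[[10,-33,16],[-4,0,0],45],[[10,-34,14],[-4,0,0],45],[[10,-35,11],[-4,0,0],45],[[10,-35,9],[-4,0,0],45],[[10,-36,6],[-4,0,0],45],[[10,-36,4],[-4,0,0],45],[[10,-36,1],[-4,0,0],45]])

```text
time_s: 0.9
eef_pos: [0.3891, -0.2749, 0.3241]
tool_rot: [-0.052, 1.57, 2.476]
force: [0.2, -0.2, 0.1]
gripper_width: 0.0446
```

>>> carry_out(deltas=[[[10,-36,-1],[-4,0,0],45],[[10,-36,-4],[-4,0,0],45],[[10,-36,-6],[-4,0,0],45],[[10,-35,-9],[-4,0,0],45],[[10,-35,-11],[-4,0,0],45],[[9,-34,-13],[-4,0,0],45],[[9,-33,-16],[-4,0,0],45],[[9,-32,-18],[-4,0,0],45]])

```text
time_s: 1.7
eef_pos: [0.5644, -0.0423, 0.2469]
tool_rot: [0.116, 1.57, -3.081]
force: [0.3, -0.4, -0.3]
gripper_width: 0.0448
```

Run:
```python
from h import *
p,R=st()
print("z az",np.arctan2(R[1,2],R[0,2])-np.pi,"tilt",np.degrees(np.arccos(-R[2,0])))
plan(p,R,np.array([.5645,-.0435,.18]),down(np.pi-.066),8)
```

```text
t 1.7 p [ 0.5644 -0.0423  0.2469] j [ 0.2014  0.3835 -0.1259 -0.0001 -1.0623 -0.2565] F [ 0.3155 -0.442  -0.2859] w 0.044798686303178674
R [[-0.0008471700023238505, -0.055058718380953456, -0.9984827589063487], [-5.1753970083813494e-05, -0.9984831134593634, 0.05505878184288604], [-0.999999639812192, 9.831959517543273e-05, 0.0008430354342857315]]
z az -0.055086657624343616 tilt 0.048629762375739
([8.4, 0.1, -0.0], [0.08, 0.01, -0.0])
([8.3, 0.2, -0.0], [0.08, 0.0, -0.0])
([8.4, 0.1, -0.1], [0.07, 0.01, -0.0])
([8.4, 0.2, 0.0], [0.08, 0.0, -0.0])
([8.3, 0.1, -0.0], [0.08, 0.01, -0.0])
([8.4, 0.2, -0.0], [0.08, 0.01, -0.0])
([8.4, 0.1, -0.0], [0.08, 0.0, -0.01])
([8.3, 0.2, -0.1], [0.08, 0.01, 0.0])
end [ 0.5645 -0.0435  0.18  ] err [ 0.0396 -0.007   0.0166]
```

>>> carry_out(deltas=[[[9,2,0],[0.3,0,0],45],[[9,0,0],[0.3,0,0],45],[[9,0,0],[0,0,0],45],[[9,0,0],[0,0,0],45],[[9,0,0],[0,0,0],45],[[9,0,0],[0,0,0],45],[[8,0,0],[0,0,0],45],[[5,0,0],[0,0,0],45]])

```text
time_s: 2.5
eef_pos: [0.5635, -0.0458, 0.1798]
tool_rot: [0.123, 1.57, -3.088]
force: [0.1, 0.3, 0.4]
gripper_width: 0.0449
```

Run:
```python
from h import *
p,R=st()
P,d=get_image("side");crop(P,190,170,140,105,5,"pics/s3.png")
P,d=get_image("top");crop(P,190,130,120,90,6,"pics/t3.png")
```

```text
t 2.5 p [ 0.5635 -0.0458  0.1798] j [ 0.1955  0.4549 -0.2105 -0.0002 -0.9063 -0.2642] F [0.0889 0.2545 0.3544] w 0.04491897174552699
R [[-0.0008938246167756903, -0.06873054874267248, -0.9976348594285813], [-4.8223715393279354e-05, -0.9976352538227137, 0.06873061911959287], [-0.9999995993759334, 0.00010954277882281593, 0.0008883965060085652]]
```

View pics/s3.png

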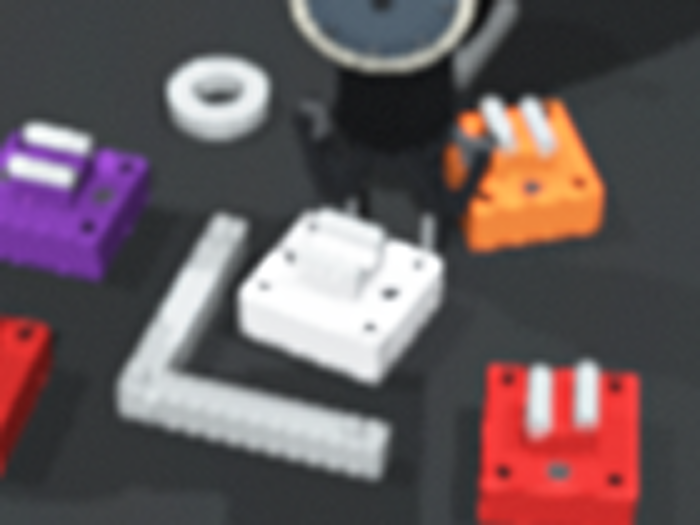

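View pics/t3.png

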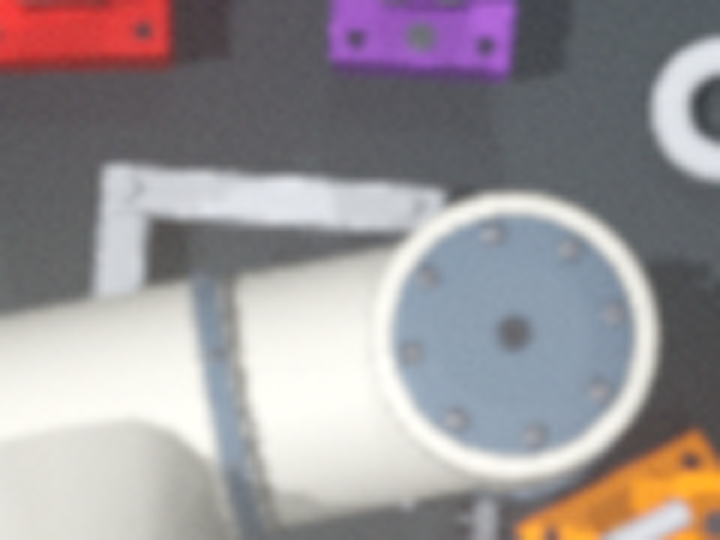

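>>> carry_out(deltas=[[[0,-3,-4],[0,0,0],45],[[0,-6,-4],[0,0,0],45],[[0,-6,0],[0,0,0],45],[[0,-6,0],[0,0,0],45],[[0,-6,0],[0,0,0],45],[[0,-6,0],[0,0,0],45],[[0,-6,0],[0,0,0],45],[[0,-6,0],[0,0,0],45]])

```text
time_s: 3.4
eef_pos: [0.5748, -0.001, 0.181]
tool_rot: [1.358, 1.57, -1.852]
force: [-0.4, -4.7, 3.8]
gripper_width: 0.0452
```

Run:
```python
from h import *
p,R=st()
P,d=get_image("side");crop(P,190,170,140,105,5,"pics/s4.png")
```

```text
t 3.4 p [ 0.5748 -0.001   0.181 ] j [ 0.2705  0.4684 -0.1837  0.0006 -0.919  -0.3389] F [-0.4158 -4.7045  3.847 ] w 0.04523618481502949
R [[-0.0001536075632196886, -0.06801107386156141, -0.9976845544744659], [-0.0005322172695774105, -0.997684419385014, 0.0680111465949909], [-0.9999998465747353, 0.0005414319759821928, 0.00011705520449234908]]
```

View pics/s4.png

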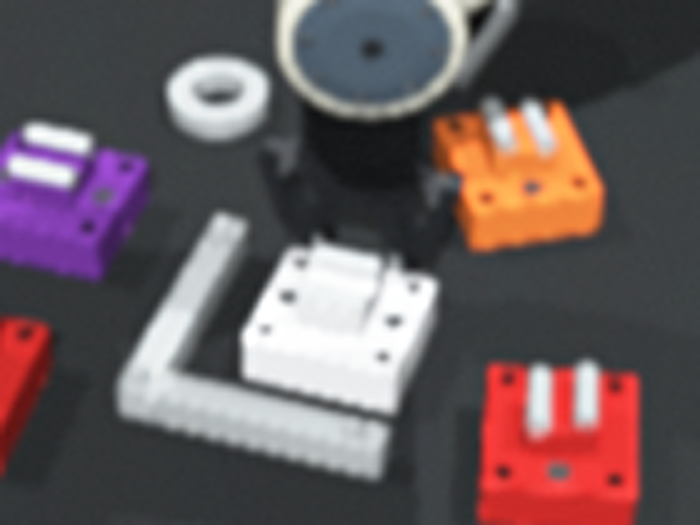

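>>> carry_out(deltas=[[[0,-5,0],[0,0,0],45],[[0,-5,0],[0,0,0],45],[[0,-5,0],[0,0,0],45],[[0,-4,0],[0,0,0],45],[[0,-4,0],[0,0,0],45],[[0,-3,0],[0,0,0],45],[[0,-2,0],[0,0,0],45],[[0,-2,0],[0,0,0],45]])

```text
time_s: 4.25
eef_pos: [0.5767, 0.0286, 0.1807]
tool_rot: [0.644, 1.57, -2.566]
force: [-1.0, -5.3, 4.0]
gripper_width: 0.045
```

Run:
```python
from h import *
p,R=st()
P,d=get_image("side");crop(P,200,190,100,75,8,"pics/s5.png")
```

```text
t 4.25 p [0.5767 0.0286 0.1807] j [ 0.3203  0.4731 -0.1763  0.0003 -0.9223 -0.3888] F [-0.9525 -5.314   3.9528] w 0.04503743681795802
R [[-0.0007814558365452192, -0.06827950474753858, -0.9976659253268131], [-0.0005071411796191555, -0.9976660745950654, 0.06827991219895771], [-0.9999995660672055, 0.0005593152101427482, 0.0007450046283340343]]
```

View pics/s5.png

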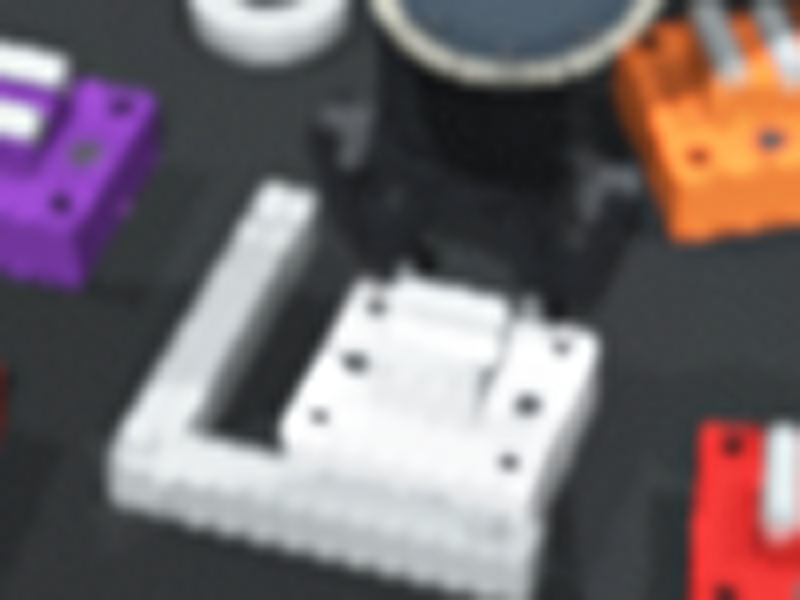

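Run:
```python
from h import *
p,R=st()
p1=p+R@np.array([-.09,.02,0])
print(p1)
plan(p1,R,np.array([.5044,.0931,.270]),down(3*np.pi/2-.066),11)
```

```text
t 4.3 p [0.5767 0.0288 0.1806] j [ 0.3206  0.4732 -0.1762  0.0001 -0.9221 -0.389 ] F [-0.1976 -4.7666  3.2833] w 0.045127934856843195
R [[-0.0006741026003804445, -0.06823622798329604, -0.997668964524955], [-0.00027297826398420266, -0.9976691414743014, 0.06823642453116964], [-0.9999997355342409, 0.00031834029318406065, 0.0006539043555313979]]
[0.5754 0.0089 0.2706]
([0.1, -7.2, 7.0], [-8.19, 0.0, 0.0])
([0.0, -8.1, 5.8], [-8.2, 0.01, 0.0])
([0.1, -8.9, 4.7], [-8.19, 0.0, 0.0])
([0.0, -9.4, 3.3], [-8.19, 0.0, 0.01])
([0.1, -9.8, 2.0], [-8.2, 0.01, -0.0])
([0.1, -10.0, 0.5], [-8.19, 0.0, -0.0])
([0.0, -10.0, -0.9], [-8.2, 0.01, 0.0])
([0.1, -9.7, -2.3], [-8.19, 0.0, 0.0])
([0.0, -9.4, -3.7], [-8.19, 0.0, 0.0])
([0.1, -8.7, -4.9], [-8.2, 0.01, 0.01])
([0.0, -7.9, -6.2], [-8.19, 0.0, -0.0])
end [0.5044 0.0931 0.27  ] err [-0.0304  0.0328  0.0412]
```

>>> carry_out(deltas=[[[0,10,0],[0,0,0],45],[[0,10,0],[0,0,0],45],[[-30,0,0],[0,0,0],45],[[-30,0,0],[0,0,0],45],[[-30,0,0],[0,0,0],40],[[0,-7,7],[-8.2,0,0],40],[[0,-8,6],[-8.2,0,0],40],[[0,-9,5],[-8.2,0,0],40]])

```text
time_s: 5.1
eef_pos: [0.5551, 0.0311, 0.2705]
tool_rot: [-1.778, 1.57, 1.729]
force: [0.8, -0.5, 0.3]
gripper_width: 0.04
```

>>> carry_out(deltas=[[[0,-9,3],[-8.2,0,0],40],[[0,-10,2],[-8.2,0,0],40],[[0,-10,0],[-8.2,0,0],40],[[0,-10,-1],[-8.2,0,0],40],[[0,-10,-2],[-8.2,0,0],40],[[0,-9,-4],[-8.2,0,0],40],[[0,-9,-5],[-8.2,0,0],40],[[0,-8,-6],[-8.2,0,0],40]])

```text
time_s: 5.9
eef_pos: [0.5039, 0.0928, 0.2702]
tool_rot: [-2.318, 1.57, 2.334]
force: [-0.3, 0.5, -0.4]
gripper_width: 0.0399
```

Run:
```python
from h import *
p,R=st()
P,d=get_image("side");crop(P,190,170,140,105,5,"pics/s6.png")
P,d=get_image("top");crop(P,190,130,120,90,6,"pics/t6.png")
plan(p,R,np.array([.5044,.0931,.180]),down(3*np.pi/2-.066),8)
```

```text
t 5.9 p [0.5039 0.0928 0.2702] j [ 0.4877  0.2657 -0.2325 -0.0013 -1.0729  1.0239] F [-0.3489  0.5307 -0.356 ] w 0.03990444677049753
R [[-0.0007919691501815096, 0.998212220462675, -0.059764000065599676], [0.0008273969985574947, -0.0597633442494111, -0.9982122309901502], [-0.9999993440993209, -0.0008400018465541392, -0.0007785870701770836]]
([11.3, 0.1, -0.0], [0.04, -0.01, 0.01])
([11.3, 0.0, -0.1], [0.05, -0.0, 0.0])
([11.2, 0.1, -0.0], [0.04, -0.01, 0.01])
([11.3, 0.0, -0.0], [0.05, -0.0, 0.0])
([11.3, 0.1, -0.1], [0.04, -0.01, 0.01])
([11.3, 0.1, -0.0], [0.05, -0.0, 0.01])
([11.3, 0.0, -0.1], [0.04, -0.01, 0.0])
([11.2, 0.1, -0.0], [0.05, -0.0, 0.01])
end [0.5044 0.0931 0.18  ] err [ 0.0244 -0.0103  0.0423]
```

View pics/s6.png

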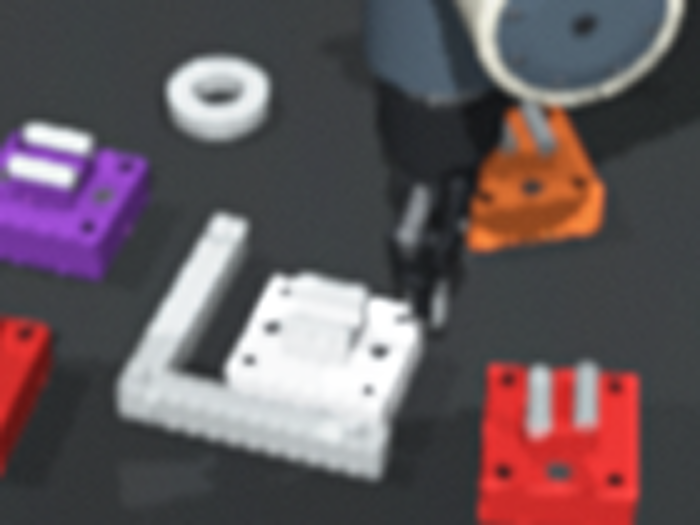

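View pics/t6.png

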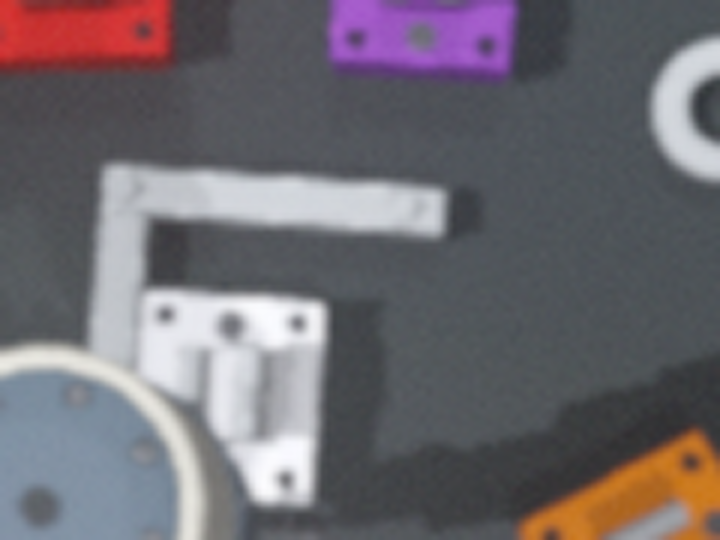

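>>> carry_out(deltas=[[[10,-2,0],[0.2,0,0],40],[[12,-2,0],[0.2,0,0],40],[[12,0,0],[0,0,0],40],[[12,0,0],[0,0,0],40],[[12,0,0],[0,0,0],40],[[12,0,0],[0,0,0],40],[[12,0,0],[0,0,0],40],[[8,0,0],[0,0,0],40]])

```text
time_s: 6.8
eef_pos: [0.5002, 0.0931, 0.1793]
tool_rot: [-1.093, 1.569, -2.736]
force: [-0.1, 0.5, -0.2]
gripper_width: 0.0401
```

Run:
```python
from h import *
p,R=st()
P,d=get_image("side");crop(P,190,170,140,105,5,"pics/s7.png")
```

```text
t 6.8 p [0.5002 0.0931 0.1793] j [ 0.4923  0.3649 -0.3628 -0.0002 -0.8444  1.0064] F [-0.0985  0.4718 -0.2342] w 0.04007534967259625
R [[-0.0012063712958221284, 0.9973940568069859, -0.07213626074589635], [-0.0005180757792331847, -0.07213692692021201, -0.9973946036409036], [-0.9999991381325204, -0.0011658561709433912, 0.0006037496211881432]]
```

View pics/s7.png

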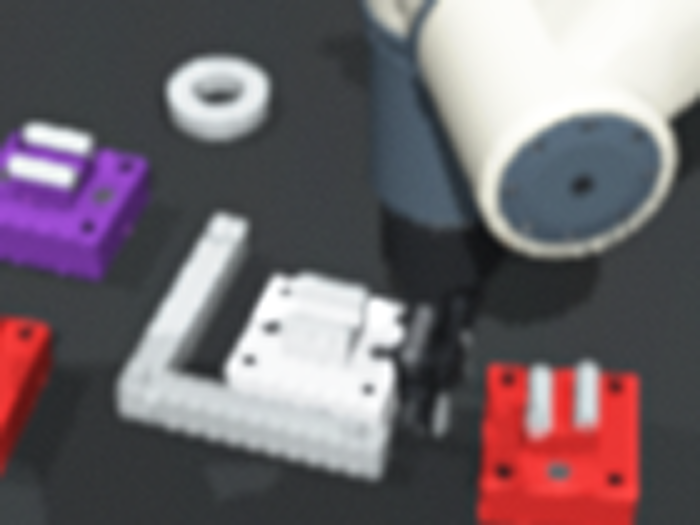

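>>> carry_out(deltas=[[[0,6,0],[0,0,0],40],[[0,8,0],[0,0,0],40],[[0,8,0],[0,0,0],40],[[0,7,0],[0,0,0],40],[[0,7,0],[0,0,0],40],[[0,6,0],[0,0,0],40],[[0,5,0],[0,0,0],40],[[0,4,0],[0,0,0],40]])

```text
time_s: 7.65
eef_pos: [0.5516, 0.0894, 0.1807]
tool_rot: [-1.245, 1.57, -2.888]
force: [-5.8, 0.6, 4.0]
gripper_width: 0.0399
```

Run:
```python
from h import *
p,R=st()
P,d=get_image("side");crop(P,200,190,100,75,8,"pics/s8.png")
```

```text
t 7.65 p [0.5516 0.0894 0.1807] j [ 0.4406  0.4431 -0.2279 -0.0001 -0.9002  1.0581] F [-5.7885  0.5812  3.9662] w 0.03985094278452256
R [[-0.0004231026924088055, 0.9973984050029854, -0.07208496848589169], [-0.00010966829614672546, -0.07208502078482507, -0.9973984849353421], [-0.9999999044784835, -0.0004140965487089976, 0.00013988235003256633]]
```

View pics/s8.png

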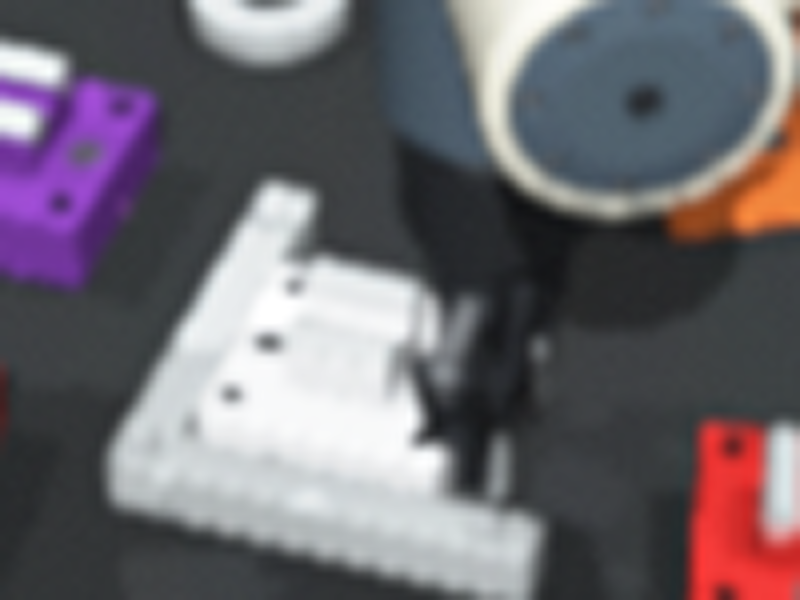

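>>> carry_out(deltas=[[[0,2,0],[0,0,0],40],[[0,1,0],[0,0,0],40],[[0,1,0],[0,0,0],40],[[0,0.5,0],[0,0,0],40],[[0,0.5,0],[0,0,0],40],[[0,0,0],[0,0,0],40],[[0,0,0],[0,0,0],40],[[0,0,0],[0,0,0],40]])

```text
time_s: 8.5
eef_pos: [0.5563, 0.0892, 0.1806]
tool_rot: [1.699, 1.571, 0.056]
force: [-3.6, -0.7, -0.2]
gripper_width: 0.0398
```

>>> carry_out(deltas=[[[0,0.5,0],[0,0,0],40],[[0,0.5,0],[0,0,0],40],[[0,0,0],[0,0,0],40],[[0,0,0],[0,0,0],40],[[0,0,0],[0,0,0],40],[[0,0,0],[0,0,0],40],[[0,0,0],[0,0,0],40],[[0,0,0],[0,0,0],40]])

```text
time_s: 9.3
eef_pos: [0.5567, 0.0892, 0.1806]
tool_rot: [-1.492, 1.569, -3.135]
force: [-6.2, 1.4, 3.3]
gripper_width: 0.04
```

>>> carry_out(deltas=[[[0,0.5,0],[0,0,0],40],[[0,0.5,0],[0,0,0],40],[[0,0.5,0],[0,0,0],40],[[0,0,0],[0,0,0],40],[[0,0,0],[0,0,0],40],[[0,0,0],[0,0,0],40],[[0,0,0],[0,0,0],40],[[0,0,0],[0,0,0],40]])

```text
time_s: 10.1
eef_pos: [0.5571, 0.0891, 0.1806]
tool_rot: [-1.481, 1.567, -3.124]
force: [-12.7, 2.3, 8.2]
gripper_width: 0.0397
```

Run:
```python
from h import *
p,R=st()
P,d=get_image("side");crop(P,200,190,100,75,8,"pics/s9.png")
```

```text
t 10.1 p [0.5571 0.0891 0.1806] j [ 0.4352  0.453  -0.2104 -0.0022 -0.9113  1.0647] F [-12.7062   2.2865   8.2274] w 0.039690513954189495
R [[-0.004253663713658623, 0.9973860359165779, -0.07213183557643721], [-7.40550782865057e-05, -0.07213280213944093, -0.9973950337611261], [-0.9999909503894807, -0.004237241334562547, 0.00038069018399669585]]
```

View pics/s9.png

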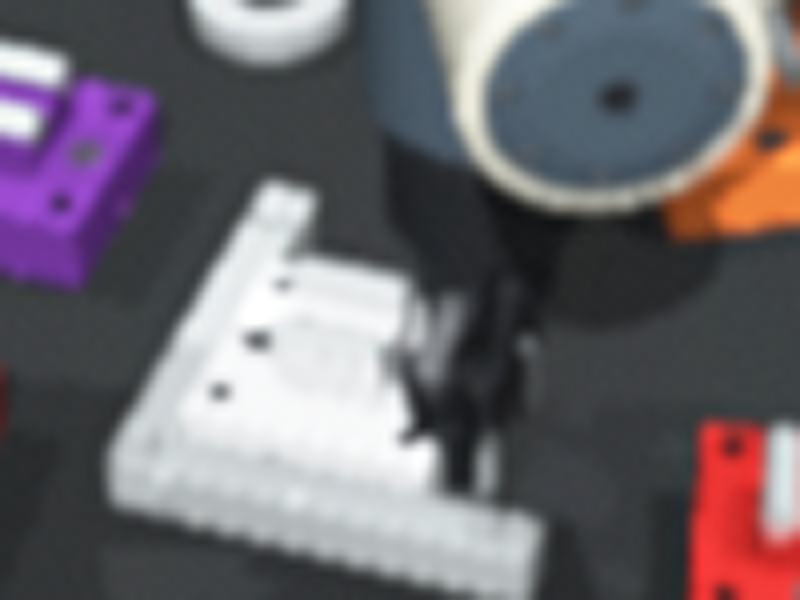

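Run:
```python
from h import *
p,R=st()
p1=p+R@np.array([-.09,-.016,0])
plan(p1,R,np.array([.6101,.0079,.270]),down(np.pi-.068),11)
```

```text
t 10.15 p [0.5571 0.0891 0.1806] j [ 0.4352  0.4531 -0.2104 -0.0022 -0.9113  1.0647] F [-11.9664   3.6039   7.907 ] w 0.04012111682537259
R [[-0.0043298343809977935, 0.9973852517611096, -0.07213814596772888], [-0.00011997347743197828, -0.07213933977849807, -0.9973945564633323], [-0.9999906190262977, -0.004309898577767757, 0.0004320111705885532]]
([0.0, 6.8, 7.0], [8.16, 0.02, 0.02])
([0.1, 7.6, 6.0], [8.16, 0.02, 0.01])
([-0.0, 8.5, 4.8], [8.16, 0.02, 0.02])
([0.0, 9.1, 3.6], [8.16, 0.02, 0.01])
([0.1, 9.5, 2.3], [8.16, 0.02, 0.02])
([0.0, 9.7, 0.9], [8.16, 0.02, 0.02])
([0.0, 9.7, -0.5], [8.16, 0.02, 0.01])
([0.1, 9.6, -1.8], [8.16, 0.02, 0.02])
([0.0, 9.2, -3.2], [8.16, 0.01, 0.02])
([0.1, 8.6, -4.5], [8.16, 0.02, 0.01])
([0.0, 7.9, -5.7], [8.16, 0.02, 0.02])
end [0.6101 0.0079 0.27  ] err [0.0323 0.0466 0.0366]
```

>>> carry_out(deltas=[[[0,-8,0],[0,0,0],40],[[0,-10,0],[0,0,0],40],[[-30,0,0],[0,0,0],40],[[-30,0,0],[0,0,0],40],[[-30,0,0],[0,0,0],45],[[0,7,7],[8.2,0,0],45],[[0,8,6],[8.2,0,0],45],[[0,8,5],[8.2,0,0],45]])

```text
time_s: 10.95
eef_pos: [0.5599, 0.0677, 0.2714]
tool_rot: [2.305, 1.568, 0.228]
force: [0.7, -0.8, -0.0]
gripper_width: 0.0445
```

>>> carry_out(deltas=[[[0,9,4],[8.2,0,0],45],[[0,10,2],[8.2,0,0],45],[[0,10,1],[8.2,0,0],45],[[0,10,0],[8.2,0,0],45],[[0,10,-2],[8.2,0,0],45],[[0,9,-3],[8.2,0,0],45],[[0,9,-5],[8.2,0,0],45],[[0,8,-6],[8.2,0,0],45]])

```text
time_s: 11.75
eef_pos: [0.6108, 0.0057, 0.271]
tool_rot: [-3.077, 1.569, -0.017]
force: [0.0, -0.3, 0.4]
gripper_width: 0.0448
```

Run:
```python
from h import *
p,R=st()
P,d=get_image("side");crop(P,200,190,100,75,8,"pics/s10.png");np.savez("s10.npz",p=P,d=d)
P,d=get_image("top");crop(P,190,130,120,90,6,"pics/t10.png")
plan(p,R,np.array([.6101,.0079,.180]),down(np.pi-.068),8)
```

```text
t 11.75 p [0.6108 0.0057 0.271 ] j [ 0.265   0.442   0.0335  0.0006 -1.1603 -0.3465] F [ 0.0444 -0.2665  0.4226] w 0.04480439651524945
R [[0.0020385604006435817, -0.08108679145738287, -0.9967049596157529], [-3.385214250881813e-05, -0.9967070356645087, 0.0810868911162582], [-0.9999979215606025, -0.00013155992690874752, -0.0020345924555684883]]
([11.4, -0.3, 0.1], [-0.09, -0.01, 0.0])
([11.4, -0.2, 0.2], [-0.1, -0.02, 0.0])
([11.3, -0.3, 0.1], [-0.09, -0.01, 0.0])
([11.4, -0.3, 0.1], [-0.1, -0.02, 0.0])
([11.4, -0.2, 0.1], [-0.09, -0.01, 0.0])
([11.4, -0.3, 0.2], [-0.1, -0.02, 0.01])
([11.4, -0.3, 0.1], [-0.09, -0.01, -0.0])
([11.3, -0.2, 0.1], [-0.09, -0.02, -0.0])
end [0.6101 0.0079 0.18  ] err [-0.0219 -0.0429  0.03  ]
```

View pics/s10.png

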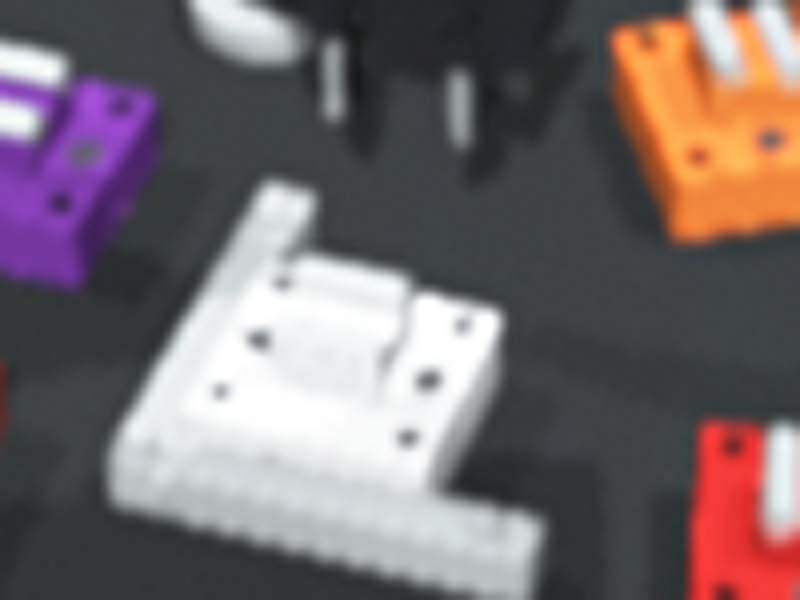

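View pics/t10.png

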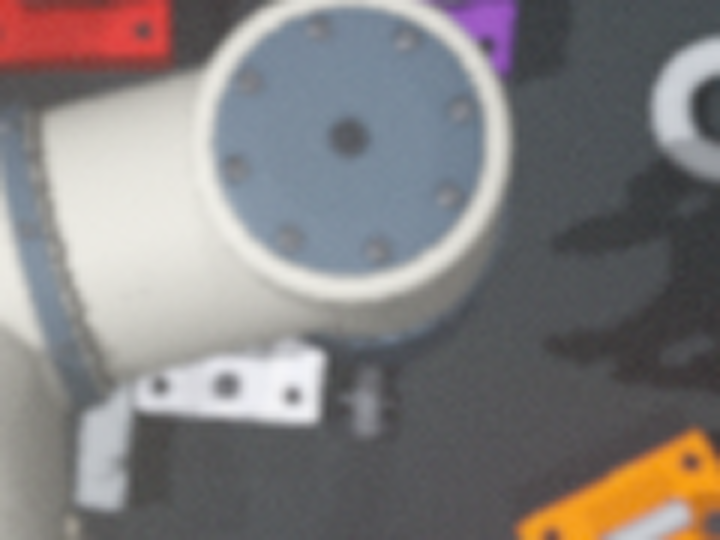

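>>> carry_out(deltas=[[[10,0,0],[-0.4,0,0],45],[[12,0,0],[-0.4,0,0],45],[[12,0,0],[0,0,0],45],[[12,0,0],[0,0,0],45],[[12,0,0],[0,0,0],45],[[12,0,0],[0,0,0],45],[[12,0,0],[0,0,0],45],[[9,0,0],[0,0,0],45]])

```text
time_s: 12.65
eef_pos: [0.6102, 0.0059, 0.1783]
tool_rot: [0.226, 1.57, -2.977]
force: [0.1, 0.5, -0.8]
gripper_width: 0.0449
```

>>> carry_out(deltas=[[[0,-4,0],[0,0,0],45],[[0,-4,0],[0,0,0],45],[[0,-4,0],[0,0,0],45],[[0,-2,0],[0,0,0],45],[[0,-2,0],[0,0,0],45],[[0,-2,0],[0,0,0],45],[[0,-1,0],[0,0,0],45],[[0,0,0],[0,0,0],45]])

```text
time_s: 13.45
eef_pos: [0.6116, 0.025, 0.1797]
tool_rot: [-2.967, 1.571, 0.113]
force: [-0.3, 0.5, -0.3]
gripper_width: 0.0449
```

Run:
```python
from h import *
p,R=st();d=p-np.array([.6712,.1292,0]);print(d[0]*.998-d[1]*.066,d[0]*.066+d[1]*.998)
```

```text
t 13.45 p [0.6116 0.025  0.1797] j [ 0.2958  0.5303 -0.0778  0.     -0.9627 -0.3572] F [-0.3078  0.5289 -0.3021] w 0.04485291704233451
R [[7.001066019831427e-05, -0.06133613410649078, -0.9981171643406288], [7.953057426512977e-06, -0.9981171667210429, 0.06133613481062074], [-0.9999999975176281, -1.2232266418495813e-05, -6.939103200052297e-05]]
-0.05258999486958764 -0.10793182991168722
```

>>> carry_out(deltas=[[[0,-1,0],[0.3,0,0],45],[[0,-1,0],[0,0,0],45],[[0,-1,0],[0,0,0],45],[[0,-1,0],[0,0,0],45],[[0,0,0],[0,0,0],45],[[0,0,0],[0,0,0],45],[[0,0,0],[0,0,0],45],[[0,0,0],[0,0,0],45]])

```text
time_s: 14.25
eef_pos: [0.6118, 0.0288, 0.1797]
tool_rot: [0.725, 1.571, -2.483]
force: [-1.3, -3.1, 0.7]
gripper_width: 0.0455
```

>>> carry_out(deltas=[[[0,-0.5,0],[0,0,0],45],[[0,-0.5,0],[0,0,0],45],[[0,0,0],[0,0,0],45],[[0,0,0],[0,0,0],45],[[0,0,0],[0,0,0],45],[[0,0,0],[0,0,0],45],[[0,0,0],[0,0,0],45],[[0,0,0],[0,0,0],45]])

```text
time_s: 15.05
eef_pos: [0.6119, 0.03, 0.1797]
tool_rot: [-1.275, 1.571, 1.8]
force: [-0.5, -2.3, 1.9]
gripper_width: 0.0448
```

>>> carry_out(deltas=[[[0,-0.5,0],[0,0,0],45],[[0,-0.5,0],[0,0,0],45],[[0,-0.5,0],[0,0,0],45],[[0,0,0],[0,0,0],45],[[0,0,0],[0,0,0],45],[[0,0,0],[0,0,0],45],[[0,0,0],[0,0,0],45],[[0,0,0],[0,0,0],45]])

```text
time_s: 15.85
eef_pos: [0.6119, 0.0305, 0.1797]
tool_rot: [1.186, 1.569, -2.023]
force: [-1.4, -8.1, 1.1]
gripper_width: 0.0446
```

Run:
```python
from h import *
p,R=st();d=p-np.array([.6712,.1292,0]);print(d[0]*.998-d[1]*.066,d[0]*.066+d[1]*.998)
P,d=get_image("side");crop(P,200,190,100,75,8,"pics/s11.png");np.savez("s11.npz",p=P,d=d)
```

```text
t 15.85 p [0.6119 0.0305 0.1797] j [ 0.3049  0.5315 -0.0762  0.0015 -0.9642 -0.3729] F [-1.4497 -8.094   1.1216] w 0.04463067610428904
R [[-0.0007333465381955703, -0.0670975875759223, -0.9977461480478623], [-0.0015089311453901008, -0.9977452062200102, 0.06709863330790242], [-0.9999985926638367, 0.0015547367884364283, 0.0006304473533088576]]
-0.05264733884021101 -0.10244466615671707
```

View pics/s11.png

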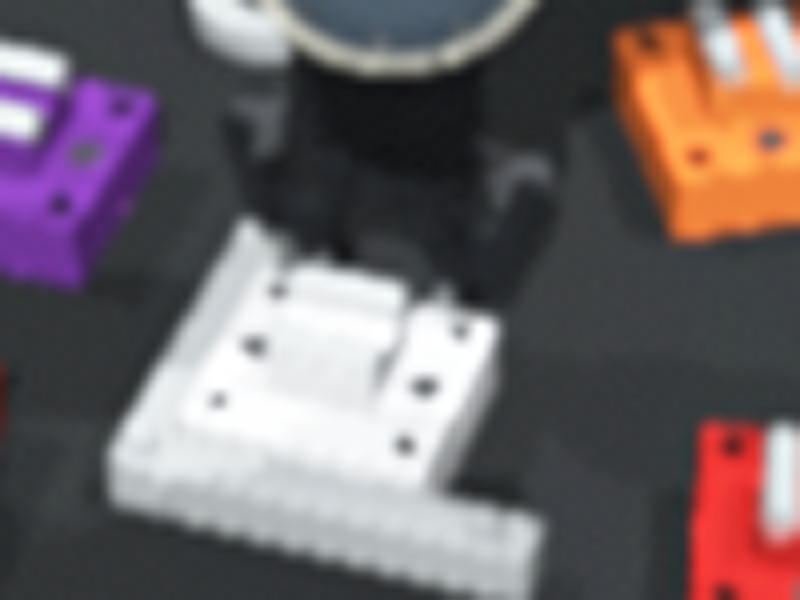

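>>> carry_out(deltas=[[[0,-0.5,0],[0,0,0],45],[[0,-0.5,0],[0,0,0],45],[[0,0,0],[0,0,0],45],[[0,0,0],[0,0,0],45],[[0,0,0],[0,0,0],45],[[0,0,0],[0,0,0],45],[[0,0,0],[0,0,0],45],[[0,0,0],[0,0,0],45]])

```text
time_s: 16.7
eef_pos: [0.6119, 0.0308, 0.1797]
tool_rot: [1.182, 1.568, -2.027]
force: [-0.6, -10.0, 0.5]
gripper_width: 0.0452
```

Run:
```python
from h import *
p,R=st()
p1=p+R@np.array([-.1,.02,0])
print(p1)
plan(p1,R,np.array([.565,-.284,.390]),down(np.pi/2-.19),13)
```

```text
t 16.7 p [0.6119 0.0308 0.1797] j [ 0.3057  0.5316 -0.0763  0.0026 -0.9649 -0.3747] F [ -0.633  -10.0307   0.5453] w 0.04524393429470622
R [[-0.0013205074571422672, -0.06745196420884543, -0.9977216489504597], [-0.0026907393471140573, -0.9977186673609792, 0.06745532389068626], [-0.999995508080822, 0.0027736841565201217, 0.001135999286243333]]
[0.6107 0.0111 0.2798]
([-8.4, 22.9, 2.0], [7.46, -0.01, -0.01])
([-8.4, 23.0, -1.0], [7.47, -0.0, -0.02])
([-8.5, 22.6, -4.0], [7.46, -0.01, -0.01])
([-8.4, 21.9, -6.9], [7.46, -0.01, -0.01])
([-8.4, 20.9, -9.7], [7.46, -0.0, -0.02])
([-8.5, 19.4, -12.3], [7.47, -0.01, -0.01])
([-8.4, 17.7, -14.7], [7.46, -0.01, -0.01])
([-8.5, 15.6, -16.9], [7.46, -0.0, -0.02])
([-8.4, 13.2, -18.7], [7.47, -0.01, -0.01])
([-8.5, 10.7, -20.3], [7.46, -0.01, -0.01])
([-8.4, 8.0, -21.6], [7.46, -0.0, -0.02])
([-8.5, 5.1, -22.4], [7.47, -0.01, -0.01])
([-8.5, 2.2, -22.9], [7.46, -0.01, -0.01])
end [ 0.565 -0.284  0.39 ] err [-0.0458 -0.0471  0.0178]
```

>>> carry_out(deltas=[[[0,8,0],[0,0,0],45],[[0,14,0],[0,0,0],45],[[-35,0,0],[0,0,0],60],[[-35,0,0],[0,0,0],60],[[-30,0,0],[0,0,0],60],[[-8,23,2],[7.5,0,0],60],[[-8,23,-1],[7.5,0,0],60],[[-8,23,-4],[7.5,0,0],60]])

```text
time_s: 17.5
eef_pos: [0.5997, -0.059, 0.3042]
tool_rot: [-1.862, 1.569, 0.815]
force: [-0.4, 0.0, 0.2]
gripper_width: 0.0597
```

>>> carry_out(deltas=[[[-9,22,-7],[7.5,0,0],60],[[-9,21,-10],[7.5,0,0],60],[[-9,19,-12],[7.5,0,0],60],[[-9,18,-15],[7.5,0,0],60],[[-9,16,-17],[7.5,0,0],60],[[-8,13,-19],[7.5,0,0],60],[[-8,10,-20],[7.5,0,0],60],[[-8,8,-22],[7.5,0,0],60]])

```text
time_s: 18.3
eef_pos: [0.5718, -0.2416, 0.373]
tool_rot: [-0.926, 1.569, 0.703]
force: [0.5, 0.3, 1.0]
gripper_width: 0.0601
```

Run:
```python
from h import *
p,R=st()
P,d=get_image("side");crop(P,200,100,150,112,5,"pics/s12.png");np.savez("s12.npz",p=P,d=d)
P,d=get_image("top");crop(P,190,130,120,90,6,"pics/t12.png");np.savez("t12.npz",p=P,d=d)
crop(P,320,150,80,60,8,"pics/t12b.png")
plan(p,R,np.array([.565,-.284,.39]),down(np.pi/2-.19),4)
```

```text
t 18.3 p [ 0.5718 -0.2416  0.373 ] j [-0.1487  0.4058  0.2436 -0.0011 -1.4076 -1.363 ] F [0.5151 0.3199 0.9754] w 0.06012482918229017
R [[0.0010569222767278508, -0.9982588548984526, -0.05897577072095789], [0.0008964482052497558, -0.058974834136929, 0.9982590672361243], [-0.9999990396474969, -0.0011079509699234436, 0.0008325555428827514]]
([-4.3, 2.3, -10.5], [3.57, 0.01, 0.01])
([-4.2, 1.7, -10.6], [3.56, 0.02, 0.02])
([-4.3, 1.0, -10.7], [3.57, 0.01, 0.01])
([-4.2, 0.3, -10.7], [3.57, 0.02, 0.02])
end [ 0.565 -0.284  0.39 ] err [-0.0192  0.0397 -0.0198]
```

View pics/s12.png

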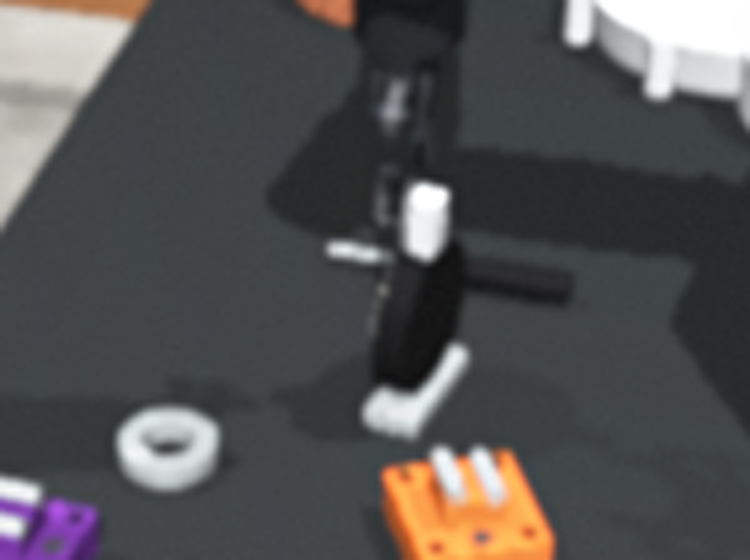

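View pics/t12.png

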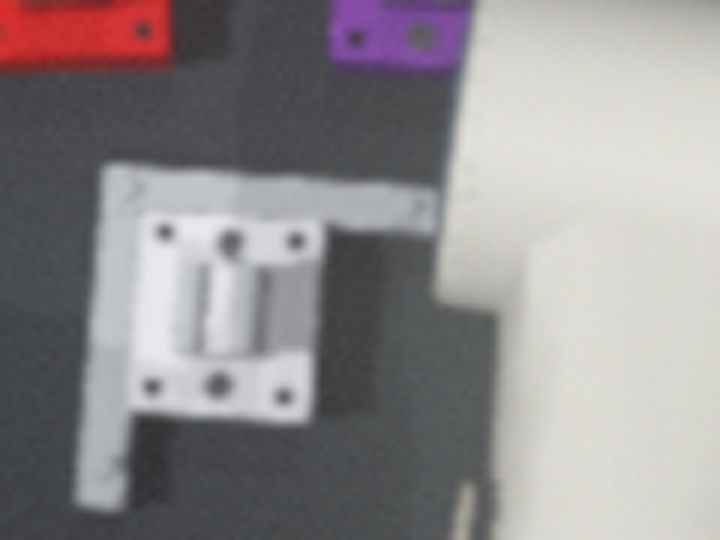

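>>> carry_out(deltas=[[[-4,2,-10],[3.6,0,0],60],[[-4,2,-11],[3.6,0,0],60],[[-4,1,-11],[3.6,0,0],60],[[-4,0,-11],[3.6,0,0],60],[[0,0,0],[0,0,0],60],[[10,0,0],[0,0,0],60],[[10,0,0],[0,0,0],60],[[0,0,0],[0,0,0],60]])

```text
time_s: 19.2
eef_pos: [0.5654, -0.2825, 0.3658]
tool_rot: [1.272, 1.566, 2.657]
force: [-0.1, 0.6, -0.5]
gripper_width: 0.0602
```

Run:
```python
from h import *
p,R=st()
P,d=get_image("side");crop(P,250,110,80,70,8,"pics/s13.png");np.savez("s13.npz",p=P,d=d)
plan(p,R,np.array([.565,-.284,.314]),down(np.pi/2-.19),6)
```

```text
t 19.2 p [ 0.5654 -0.2825  0.3658] j [-0.2171  0.4331  0.2673 -0.0013 -1.4096 -1.5392] F [-0.1163  0.5999 -0.4524] w 0.060234166523074784
R [[-0.004221165396602222, -0.9828047398181727, 0.18459963476027874], [0.002223259431246405, 0.18459159962541621, 0.9828127992986414], [-0.9999886193753387, 0.004559028258722564, 0.0014058382340321751]]
([8.6, -0.0, -0.3], [0.04, 0.01, -0.04])
([8.7, -0.0, -0.2], [0.04, 0.02, -0.05])
([8.6, -0.1, -0.3], [0.04, 0.01, -0.04])
([8.6, 0.0, -0.2], [0.05, 0.01, -0.04])
([8.6, 0.0, -0.3], [0.04, 0.02, -0.05])
([8.7, 0.0, -0.2], [0.04, 0.01, -0.04])
end [ 0.565 -0.284  0.314] err [ 0.0442  0.0267 -0.0362]
```

View pics/s13.png

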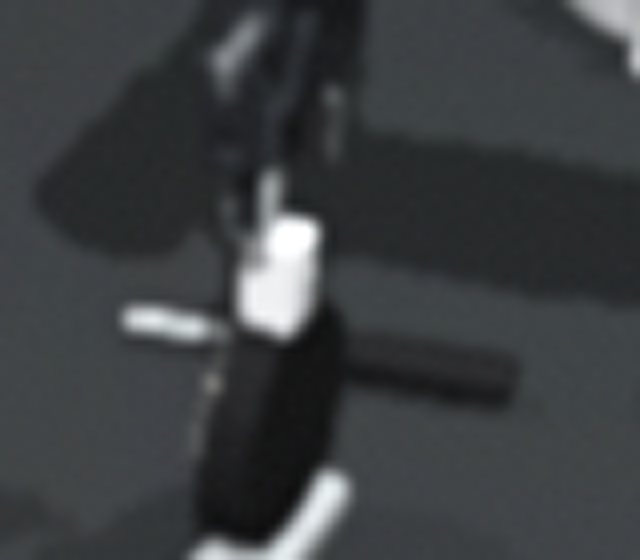

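Run:
```python
from h import *
p,R=st()
g=lambda q:((w2p("side",q)-[250,110]+.5)*8-.5)
print("pads",[g(p+R@np.array([.168,0,s*.030]))[0] for s in(1,-1)])
print("grip top c",g([.565,-.284,.176])[0],"foot corner",g([.565,-.284,0])[0])
for yaw in(-.15,-.19,-.25):
  c,s=np.cos(yaw),np.sin(yaw)
  print(yaw,[g([.565+c*a-s*b,-.284+s*a+c*b,.016])[0].round() for a,b in((.02,.05),(-.02,.05),(-.02,-.05))])
D=np.load("s13.npz");W=cloud("side",D["d"]).reshape(-1,3)
T=(abs(W[:,0]-.565)<.03)&(abs(W[:,1]+.284)<.03)&(W[:,2]>.168)&(W[:,2]<.18);print(T.sum(),W[T].mean(0))
```

```text
t 19.25 p [ 0.5655 -0.2828  0.367 ] j [-0.2171  0.4326  0.2692 -0.0005 -1.4105 -1.5394] F [-0.6401 -0.5806  0.6133] w 0.05987093250311867
R [[-0.0029561967947202006, -0.9827926885009074, 0.18468836544208378], [0.0011266926384869702, 0.18468578178479358, 0.9827969742374247], [-0.999994995719583, 0.0031134282868591767, 0.0005613377711501388]]
pads [array([251.0913, 226.5687]), array([304.5879, 161.5525])]
grip top c [277.2155 236.5417] foot corner [264.8113 554.4768]
-0.15 [array([186., 576.]), array([267., 597.]), array([343., 480.])]
-0.19 [array([183., 574.]), array([263., 597.]), array([346., 482.])]
-0.25 [array([178., 571.]), array([256., 596.]), array([351., 485.])]
31 [ 0.5631 -0.2816  0.1732]
```

>>> carry_out(deltas=[[[8,1,-1],[0,0,0],60],[[8,0,0],[0,0,0],60],[[8,0,0],[0,0,0],60],[[8,0,0],[0,0,0],60],[[8,0,0],[0,0,0],60],[[7,0,0],[0,0,0],60],[[5,0,0],[0,0,0],60],[[0,0,0],[0,0,0],60]])

```text
time_s: 20.05
eef_pos: [0.5643, -0.2841, 0.3157]
tool_rot: [1.425, 1.569, 2.808]
force: [0.4, -0.3, -0.2]
gripper_width: 0.0603
```

Run:
```python
from h import *
p,R=st()
P,d=get_image("side");crop(P,250,110,80,70,8,"pics/s14.png");np.savez("s14.npz",p=P,d=d)
```

```text
t 20.05 p [ 0.5643 -0.2841  0.3157] j [-0.2196  0.4535  0.1707 -0.0002 -1.2895 -1.5384] F [ 0.4296 -0.3325 -0.2131] w 0.06029788826423132
R [[-0.001475077087566723, -0.9825242035294008, 0.18612902413783405], [0.0005107663776182103, 0.18612846209906303, 0.9825252845165591], [-0.9999987816319046, 0.0015443689825738183, 0.00022728649857256533]]
```

View pics/s14.png

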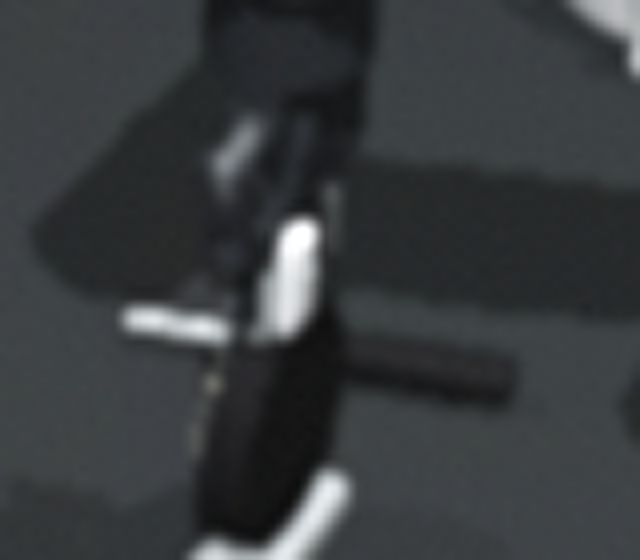

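>>> carry_out(deltas=[[[0,0,0],[0,0,0],15],[[0,0,0],[0,0,0],15],[[0,0,0],[0,0,0],15],[[0,0,0],[0,0,0],15],[[0,0,0],[0,0,0],15],[[0,0,0],[0,0,0],15],[[0,0,0],[0,0,0],15],[[0,0,0],[0,0,0],15]], grip_force=60)

```text
time_s: 20.9
eef_pos: [0.5646, -0.2844, 0.3171]
tool_rot: [-2.127, 1.57, -0.743]
force: [-0.1, -2.0, 2.7]
gripper_width: 0.0232
```

Run:
```python
from h import *
c=get_calibration("side")["extrinsics"];C=-c[:3,:3].T@c[:3,3];print("cam",C)
p,R=st()
az=np.arctan2(R[1,2],R[0,2])
p1=p+np.array([0,0,.12])
# gauge +x = world az-pi/2
p2=np.array([.56,-.08,.43]);t=np.arctan2(C[1]-p2[1],C[0]-p2[0]);print("az",az,"cam dir",t,"target az",t+np.pi/2)
plan(p1,R,p2,down(np.pi+.05),12)
```

```text
cam [0.2825 1.1436 1.0883]
t 20.9 p [ 0.5646 -0.2844  0.3171] j [-0.2197  0.4524  0.1724  0.0005 -1.29   -1.5383] F [-0.0987 -1.9577  2.656 ] w 0.023175572941143203
R [[0.0006990360547279306, -0.9825455549149369, 0.1860208156779583], [-0.0006427017139812308, 0.18602038127812084, 0.9825456756220798], [-0.9999995491414488, -0.0008063907497493084, -0.0005014487587808869]]
az 1.383685592924214 cam dir 1.7937989309584639 target az 3.3645952577533604
([0.6, 3.5, 16.7], [-8.63, -0.01, 0.0])
([0.6, 1.0, 17.0], [-8.63, -0.0, 0.0])
([0.6, -1.5, 16.9], [-8.64, -0.01, 0.0])
([0.5, -4.1, 16.6], [-8.63, -0.0, 0.0])
([0.6, -6.5, 15.7], [-8.63, -0.01, 0.0])
([0.6, -8.9, 14.6], [-8.63, -0.0, 0.0])
([0.6, -10.9, 13.1], [-8.63, -0.01, 0.0])
([0.6, -12.7, 11.3], [-8.64, -0.0, 0.01])
([0.6, -14.3, 9.3], [-8.63, -0.01, -0.0])
([0.6, -15.5, 7.0], [-8.63, -0.0, -0.0])
([0.6, -16.4, 4.6], [-8.63, -0.01, -0.0])
([0.6, -16.9, 2.1], [-8.64, -0.0, -0.0])
end [ 0.56 -0.08  0.43] err [-0.0407 -0.0107 -0.0087]
```

>>> carry_out(deltas=[[[-10,0,0],[0,0,0],15],[[-20,0,0],[0,0,0],15],[[-30,0,0],[0,0,0],15],[[-30,0,0],[0,0,0],15],[[-20,0,0],[0,0,0],15],[[-10,3,16],[-8,0,0],15],[[0,1,17],[-8,0,0],15],[[0,-1,17],[-8,0,0],15]])

```text
time_s: 21.7
eef_pos: [0.5637, -0.2329, 0.4363]
tool_rot: [0.371, 1.569, 2.179]
force: [0.5, 0.9, -3.7]
gripper_width: 0.0235
```

>>> carry_out(deltas=[[[0,-4,16],[-8,0,0],15],[[0,-6,16],[-8,0,0],15],[[0,-8,15],[-8,0,0],15],[[0,-10,13],[-8,0,0],15],[[0,-12,12],[-8,0,0],15],[[0,-14,10],[-8,0,0],15],[[0,-15,7],[-8,0,0],15],[[0,-12,4],[-8,0,0],15]])

```text
time_s: 22.5
eef_pos: [0.5651, -0.1022, 0.436]
tool_rot: [-0.317, 1.568, 2.609]
force: [-0.4, 0.2, -3.4]
gripper_width: 0.0234
```

>>> carry_out(deltas=[[[0,-8,2],[-8,0,0],15],[[0,-4,0],[-5,0,0],15],[[0,0,0],[0,0,0],15],[[0,0,0],[0,0,0],15],[[0,0,0],[0,0,0],15],[[0,0,0],[0,0,0],15],[[0,0,0],[0,0,0],15],[[0,0,0],[0,0,0],15]])

```text
time_s: 23.3
eef_pos: [0.5654, -0.0915, 0.4367]
tool_rot: [-0.721, 1.571, 2.425]
force: [0.2, 0.2, -3.4]
gripper_width: 0.0235
```

Run:
```python
from h import *
p,R=st();print(np.arctan2(R[1,2],R[0,2]))
P,d=get_image("side");np.savez("s15.npz",p=P,d=d)
cv2.imwrite("pics/s15.png",cv2.resize(P[:,:,::-1],(800,600)))
u,v=w2p("side",p-np.array([0,0,.236]))[0].astype(int);print(u,v)
crop(P,u-40,v-35,80,70,8,"pics/s15b.png")
```

```text
t 23.3 p [ 0.5654 -0.0915  0.4367] j [ 0.1125  0.295   0.2425 -0.0001 -1.5184 -0.1083] F [ 0.248   0.1976 -3.405 ] w 0.023499217002022343
R [[-6.668942879320927e-05, 0.004228014803503346, -0.9999910596817059], [5.8099246976627775e-05, -0.9999910602012979, -0.004228018680340444], [-0.9999999960884987, -5.838069170158644e-05, 6.644318812684158e-05]]
-3.1373646223032416
271 163
```

View pics/s15.png

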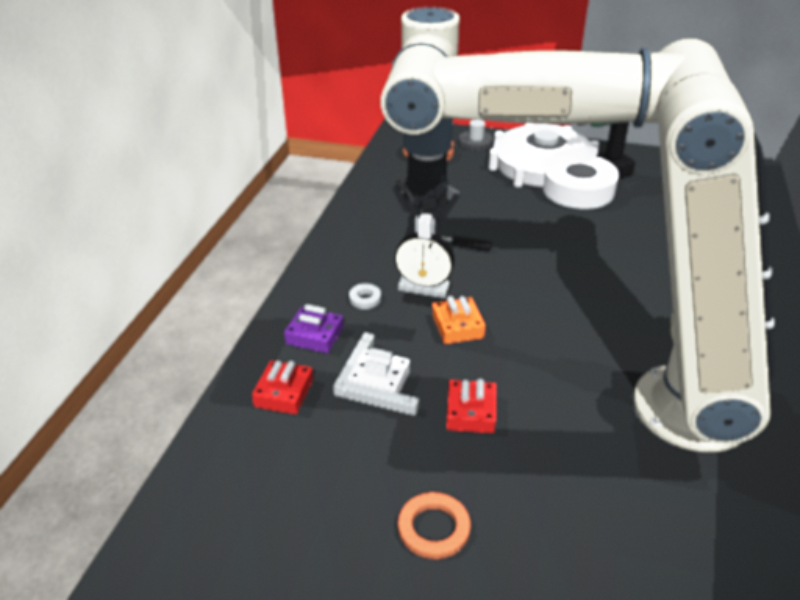

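View pics/s15b.png

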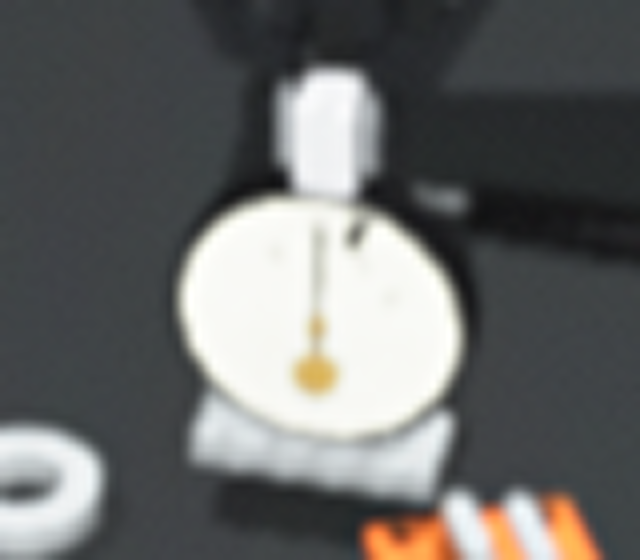

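Run:
```python
from h import *
p,R=st()
c=get_calibration("side");E=c["extrinsics"];Rc=E[:3,:3];o=-Rc.T@E[:3,3]
n=-R[:,1];y=R[:,2];z=-R[:,0]
ctr=p+R@np.array([.236,-.014,0])
D=np.load("s15.npz")
def pt(u,v):
    u=231+(u+.5)/8-.5;v=128+(v+.5)/8-.5
    r=Rc.T@np.array([(u-c["cx"])/c["fx"],(v-c["cy"])/c["fy"],1]);q=o+r*((ctr-o)@n/(r@n))-ctr
    return np.array([q@y,q@z])*1000
for nm,uv in dict(piv=(316,327),tip=(319,225),wt=(316,373),mark=(357,233),mk_o=(364,221),mk_i=(350,244),L=(178,303),Rr=(464,330),T=(320,196),B=(345,437)).items(): print(nm,pt(*uv))
piv=pt(316,327)
for a in(pt(357,233),pt(364,221),pt(350,244),pt(319,225)):
    q=a-piv;print(np.arctan2(*q),np.hypot(*q))
g=D["p"][128:198,231:311].astype(int).sum(2)
np.set_printoptions(linewidth=200);print(g[10:24,34:54])
```

```text
t 23.35 p [ 0.5655 -0.0915  0.4367] j [ 0.1126  0.2949  0.2425 -0.     -1.5183 -0.1082] F [-0.7608  0.0245 -3.6241] w 0.023101197003123998
R [[-1.6871218530236517e-05, 0.004377597263524862, -0.9999904181328738], [4.127738896700416e-05, -0.9999904174202395, -0.004377597956811729], [-0.9999999990057693, -4.135084886431424e-05, 1.6690361075420016e-05]]
piv [-1.1119 -9.544 ]
tip [-0.651  39.6901]
wt [ -0.7655 -32.3118]
mark [14.6663 38.4985]
mk_o [17.336  44.6006]
mk_i [11.9712 32.8337]
L [-58.3302  -7.8786]
Rr [58.9416 -0.2764]
T [-0.4645 53.3385]
B [ 11.8637 -62.3902]
0.3173228344398276 50.567123678111706
0.32837857728818237 57.20107436645872
0.29944122726098177 44.35129825286102
0.009361183581488696 49.23626808067083
[[202 316 337 432 648 730 735 736 738 729 661 455 229 137 124 119 129 124 126 132]
 [267 432 480 576 722 744 738 736 739 738 688 516 320 189 122 113 118 125 127 127]
 [306 490 578 699 743 744 735 732 738 734 667 541 425 263 130 104 115 121 120 128]
 [315 505 620 726 744 737 726 730 745 739 645 554 491 313 149 105 113 119 121 124]
 [315 504 620 719 732 726 722 729 744 732 631 556 499 326 159 111 113 125 126 123]
 [316 499 610 711 726 722 722 727 735 713 603 539 484 314 166 117 117 121 122 128]
 [312 496 610 711 725 723 725 727 727 706 583 524 456 294 161 117 114 123 126 127]
 [310 489 606 710 725 722 722 726 728 706 582 519 442 272 151 113 117 120 130 120]
 [309 492 604 713 726 722 723 726 726 707 584 517 435 271 144 117 118 125 124 128]
 [291 462 587 712 729 723 722 726 727 708 587 521 440 269 146 122 123 124 128 124]
 [224 360 531 710 727 721 722 724 726 708 583 502 428 272 150 121 119 126 128 125]
 [122 216 459 694 729 723 724 726 728 712 558 423 343 219 130 121 125 124 125 123]
 [ 68 134 402 661 718 718 721 727 730 717 534 307 197 134 106 103 121 143 164 154]
 [107 147 354 577 658 680 696 706 715 682 485 229  98  87  96  99 115 172 230 230]]
```

>>> carry_out(deltas=[[[0,0,-15],[0,-5,0],15],[[0,0,-15],[0,-5,0],15],[[0,0,-15],[0,-5,0],15],[[0,0,-15],[0,-4,0],15],[[0,0,0],[0,0,0],15],[[0,0,0],[0,0,0],15],[[0,0,0],[0,0,0],15],[[0,0,0],[0,0,0],15]])

```text
time_s: 24.15
eef_pos: [0.6239, -0.0912, 0.4305]
tool_rot: [0.0, 1.242, -3.137]
force: [0.4, 0.0, -3.4]
gripper_width: 0.0231
```

>>> carry_out(deltas=[[[0,0,0],[0,0,0],15],[[0,0,0],[0,0,0],15],[[0,0,0],[0,0,0],15],[[0,0,0],[0,0,0],15],[[0,0,0],[0,0,0],15],[[0,0,0],[0,0,0],15],[[0,0,0],[0,0,0],15],[[0,0,0],[0,0,0],15]])

```text
time_s: 24.95
eef_pos: [0.6247, -0.091, 0.4288]
tool_rot: [0.0, 1.239, -3.137]
force: [0.2, -0.1, -3.9]
gripper_width: 0.0233
```

Run:
```python
from h import *
p,R=st()
ctr=p+R@np.array([.241,0,0])
u,v=w2p("side",ctr)[0].astype(int);print(u,v)
P,d=get_image("side");np.savez("s16.npz",p=P,d=d)
crop(P,u-40,v-35,80,70,8,"pics/s16.png")
# gauge roll in its own plane
z=-R[:,0];n=-R[:,1];print("roll",np.arctan2(R[2,2],-R[2,0]),"n",n)
```

```text
t 24.95 p [ 0.6247 -0.091   0.4288] j [ 0.0934  0.5547  0.6076 -0.031  -1.954  -0.0953] F [ 0.204  -0.1292 -3.9172] w 0.023342621859030847
R [[-0.32564170921662483, 0.0048682338670095375, -0.9454807123984558], [-0.0016147789745232025, -0.9999881495938747, -0.004592729110438265], [-0.9454918665474276, 3.115821770617935e-05, 0.32564571135181075]]
277 164
roll 0.33169458498034654 n [-0.0049  1.     -0.    ]
```

View pics/s16.png

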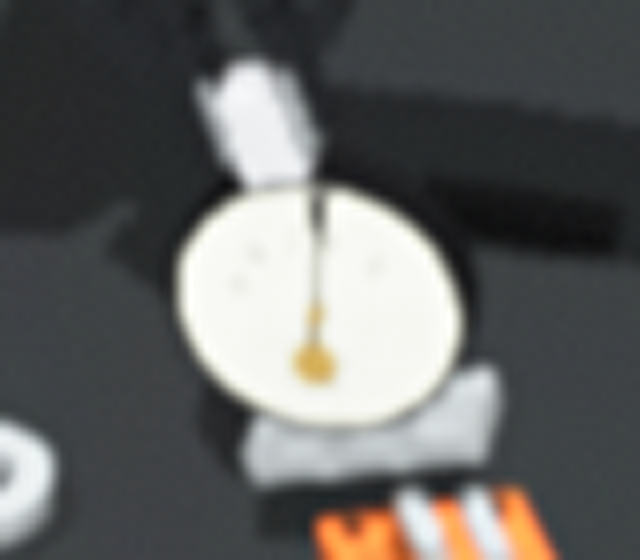

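Run:
```python
from h import *
D=np.load("s16.npz");P=D["p"];u0,v0=237,129
g=P[v0:v0+70,u0:u0+80].astype(int).sum(2);np.set_printoptions(linewidth=200)
print(g[22:44,34:46])
for r in range(24,44):
    w=np.clip(720-g[r,35:45],0,None)*1.; print(r,round((w*np.arange(35,45)).sum()/w.sum(),2),w.sum())
crop(P,u0+25,v0+18,30,30,20,"pics/s16b.png")
o=observe();p=o["eef_pos"];R=Rt(o["tool_rot"])
# predicted pixel of needle tip(vertical) and mark for center
n=-R[:,1];n=np.array([0,1,0.]);
for off in(-.002,0,.002):
  c=p+R@np.array([.241,0,off])
  f=lambda q:w2p("side",q)[0]-[u0,v0]
  print(off,"needle base,tip",f(c+n*.0165),f(c+n*.0165+[0,0,.03]),f(c+n*.0165+[0,0,.048]))
  for a in(-.05,0,.05): print("  mark needle-mark=",a,f(c+n*.0125+.048*np.array([a,0,1])), f(c+n*.0125+.04*np.array([a,0,1])),f(c+n*.0125+.056*np.array([a,0,1])))
```

```text
[[625 626 625 590 438 254 172 152 130 108  90  85]
 [572 597 612 590 496 372 328 361 364 310 213 137]
 [683 700 709 692 562 406 432 588 644 591 472 362]
 [734 737 741 728 572 350 460 701 749 737 699 638]
 [740 741 745 734 578 330 461 715 750 746 745 740]
 [740 740 742 733 601 364 480 713 746 742 743 744]
 [740 737 733 730 643 444 521 712 742 741 739 739]
 [740 736 730 734 698 539 570 704 736 740 738 738]
 [741 735 730 736 718 595 609 701 733 740 740 740]
 [740 736 732 738 718 625 666 719 738 740 740 738]
 [738 737 738 740 716 641 693 736 742 742 740 735]
 [738 738 740 740 711 642 702 740 743 742 740 732]
 [738 739 740 740 710 640 702 739 743 741 740 734]
 [738 740 740 740 707 639 704 740 741 740 740 738]
 [740 740 741 741 707 629 701 740 740 739 738 740]
 [739 740 741 737 694 598 681 735 740 739 737 738]
 [738 740 741 732 662 558 643 726 739 738 737 737]
 [737 738 739 726 632 537 633 721 739 738 735 736]
 [737 737 739 722 622 548 667 729 738 736 735 735]
 [735 735 737 720 618 559 689 736 739 737 735 733]
 [733 732 726 694 592 545 671 730 737 737 735 734]
 [733 728 703 632 534 508 608
[... 550 characters left out ...]
9855]
  mark needle-mark= 0.05 [38.4161 25.0173] [38.4848 27.1614] [38.3469 22.859 ]
0 needle base,tip [39.1199 38.3001] [39.3369 30.5036] [39.4698 25.7316]
  mark needle-mark= -0.05 [40.5102 25.1455] [40.323  27.2554] [40.6987 23.0213]
  mark needle-mark= 0 [39.7605 25.0366] [39.7004 27.1644] [39.821  22.8946]
  mark needle-mark= 0.05 [39.0113 24.9277] [39.0781 27.0733] [38.944 22.768]
0.002 needle base,tip [39.7054 38.219 ] [39.9298 30.4173] [40.0672 25.6422]
  mark needle-mark= -0.05 [41.1072 25.056 ] [40.9179 27.1673] [41.2978 22.9303]
  mark needle-mark= 0 [40.3569 24.947 ] [40.2948 27.0762] [40.4195 22.8035]
  mark needle-mark= 0.05 [39.6071 24.8381] [39.672  26.9851] [39.5418 22.6769]
```

View pics/s16b.png

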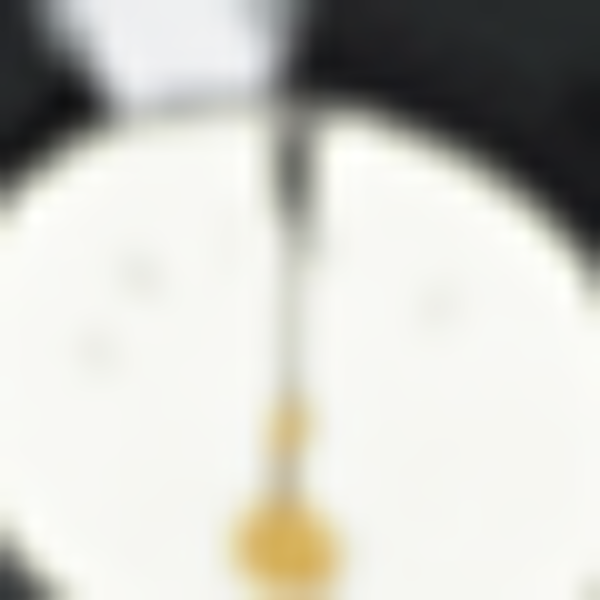

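Run:
```python
from h import *
for n,f in(("top","t12"),("side","s16"),("side","s12")):
    D=np.load(f+".npz");W=cloud(n,D["d"]).reshape(-1,3)
    b=(abs(W[:,0]-.6183)<.06)&(abs(W[:,1]-.0876)<.06)
    H=b&(W[:,2]>.066)&(W[:,2]<.075);T=b&(W[:,2]>.032)&(W[:,2]<.038)
    q=(W[H][:,:2]*1000).astype(np.float32)
    print(f,"ridge",H.sum(),W[H].mean(0) if H.sum() else"",cv2.minAreaRect(q) if H.sum() else "","top",cv2.minAreaRect((W[T][:,:2]*1000).astype(np.float32)))
f=lambda u,v,z:ray("top",190+(u+.5)/6-.5,130+(v+.5)/6-.5,z)
for q in[(329,222),(312,424),(129,410)]:print(f(*q,.035))
p,R=st()
yaw=-.066;S=np.array([.6183,.0876]);a=.308
ya=np.array([-np.sin(yaw),np.cos(yaw),0])
F=np.r_[S,0]-.008*ya;F[2]=.0723
zg=np.array([0,0,np.cos(a)])-np.sin(a)*ya
yg=ya*np.cos(a)+np.array([0,0,np.sin(a)])
R1=np.c_[-zg,np.cross(yg,-zg),yg]
T=F+.317*zg;print("T",T,R1.tolist())
plan(p,R,T+[0,0,.06],R1,12)
```

```text
t12 ridge 80 [0.6163 0.079  0.0694] ((616.0413818359375, 86.3344955444336), (38.15689468383789, 43.31687927246094), 85.6370620727539) top ((617.1596069335938, 89.17010498046875), (92.20729064941406, 101.09969329833984), 86.38104248046875)
s16 ridge 49 [0.6145 0.0798 0.0694] ((614.2491455078125, 88.95462036132812), (42.309974670410156, 44.63192367553711), 0.9336512088775635) top ((620.3040771484375, 93.23529052734375), (103.25775909423828, 108.79292297363281), 87.34906768798828)
s12 ridge 51 [0.6138 0.0794 0.0693] ((616.0365600585938, 85.50118255615234), (38.971282958984375, 41.44694137573242), 81.94743347167969) top ((621.7515258789062, 93.3088607788086), (104.25639343261719, 114.14366149902344), 87.43317413330078)
[0.6636 0.0346 0.035 ]
[0.5622 0.0425 0.035 ]
[0.5691 0.1337 0.035 ]
t 25.0 p [ 0.6247 -0.0911  0.4289] j [ 0.0934  0.5546  0.6076 -0.031  -1.954  -0.0953] F [-0.5266  0.2413 -3.3439] w 0.023044467030978257
R [[-0.32560861222998333, 0.004832086073720093, -0.9454922964180303], [-0.0016333012774485372, -0.9999883233962509, -0.004548120281205336], [-0.9455032331878097, 6.336664253900857e-05, 0.325612702479598]]
T [ 0.6114 -0.0163  0.3744] [[0.019993599057113613, -0.9978227904992116, 0.06284850640317168], [0.3024933320797989, 0.0659520944350225, 0.9508670281836963], [-0.9529417820853506, 3.469446951953614e-18, 0.3031533604563804]]
([-0.1, -6.2, 1.2], [7.44, 0.09, -2.46])
([0.2, -6.1, 1.9], [7.44, 0.08, -2.47])
([0.4, -5.7, 2.8], [7.44, 0.09, -2.46])
([0.7, -5.3, 3.4], [7.44, 0.08, -2.47])
([0.8, -4.7, 4.1], [7.44, 0.09, -2.46])
([1.1, -4.2, 4.7], [7.44, 0.09, -2.47])
([1.2, -3.4, 5.2], [7.45, 0.08, -2.46])
([1.3, -2.8, 5.6], [7.44, 0.09, -2.47])
([1.5, -1.9, 5.8], [7.44, 0.08, -2.46])
([1.5, -1.0, 6.1], [7.44, 0.09, -2.47])
([1.5, -0.2, 6.2], [7.44, 0.09, -2.46])
([1.4, 0.6, 6.1], [7.44, 0.08, -2.47])
end [ 0.6115 -0.0163  0.4344] err [ 0.043  -0.0266  0.0261]
```

>>> carry_out(deltas=[[[0,-6,1],[7.4,0.1,-2.5],15],[[0,-6,2],[7.4,0.1,-2.5],15],[[0,-6,3],[7.5,0.1,-2.5],15],[[1,-5,3],[7.5,0.1,-2.4],15],[[1,-5,4],[7.5,0.1,-2.4],15],[[1,-4,5],[7.5,0.1,-2.5],15],[[1,-3,5],[7.4,0.1,-2.5],15],[[1,-3,6],[7.4,0.1,-2.5],15]])

```text
time_s: 25.8
eef_pos: [0.6158, -0.0415, 0.4332]
tool_rot: [0.013, 1.257, 2.057]
force: [-0.6, -0.3, -3.3]
gripper_width: 0.023
```

>>> carry_out(deltas=[[[1,-2,6],[7.4,0.1,-2.5],15],[[1,-1,6],[7.4,0.1,-2.5],15],[[2,0,6],[7.5,0.1,-2.4],15],[[1,1,6],[7.5,0.1,-2.4],15],[[0,0,0],[0,0,0],15],[[0,0,0],[0,0,0],15],[[0,0,0],[0,0,0],15],[[0,0,0],[0,0,0],15]])

```text
time_s: 26.6
eef_pos: [0.6113, -0.0173, 0.4354]
tool_rot: [-0.0, 1.264, 1.504]
force: [0.7, 0.2, -2.9]
gripper_width: 0.0234
```

```bash
cat > tgt.py <<'E'
from h import *
yaw=-.066;S=np.array([.6175,.0878]);a=.308
ya=np.array([-np.sin(yaw),np.cos(yaw),0])
F=np.r_[S,0]-.008*ya;F[2]=.0723
zg=np.array([0,0,np.cos(a)])-np.sin(a)*ya
yg=ya*np.cos(a)+np.array([0,0,np.sin(a)])
R1=np.c_[-zg,np.cross(yg,-zg),yg]
T=F+.317*zg
E
python3 - <<'E'
from tgt import *
p,R=st()
print("roll",np.arctan2(R[2,2],-R[2,0]),"az",np.arctan2(R[1,2],R[0,2]),"foot",p+R@[.317,0,0])
plan(p,R,T+[0,0,.01],R1,8)
P,d=get_image("side");np.savez("s17.npz",p=P,d=d);crop(P,190,130,120,105,6,"pics/s17.png")
P,d=get_image("top");crop(P,190,130,120,90,6,"pics/t17.png");np.savez("t17.npz",p=P,d=d)
E
```

```text
t 26.6 p [ 0.6113 -0.0173  0.4354] j [ 0.1219  0.3755  0.4463 -0.3012 -1.5817 -1.7717] F [ 0.7323  0.2081 -2.8846] w 0.023384064932024096
R [[0.020233599996913765, -0.9977813812430079, 0.06342646668356239], [0.30130315850355976, 0.0665754973561804, 0.9512014033986476], [-0.953313698688393, -0.0001356339683930563, 0.30198174364766317]]
roll 0.30677076930148833 az 1.5042145149312203 foot [0.6177 0.0782 0.1332]
([6.1, 0.1, -1.8], [-0.0, -0.01, 0.0])
([6.1, 0.1, -1.8], [-0.01, -0.01, 0.0])
([6.2, 0.1, -1.8], [-0.0, -0.01, 0.01])
([6.1, 0.1, -1.8], [-0.01, -0.01, -0.0])
([6.1, 0.1, -1.7], [0.0, -0.0, 0.0])
([6.1, 0.1, -1.8], [-0.0, -0.01, 0.0])
([6.2, 0.1, -1.8], [-0.01, -0.01, 0.01])
([6.1, 0.1, -1.8], [-0.0, -0.01, -0.0])
end [ 0.6106 -0.0161  0.3844] err [-0.0313  0.0199 -0.0077]
```

View pics/s17.png

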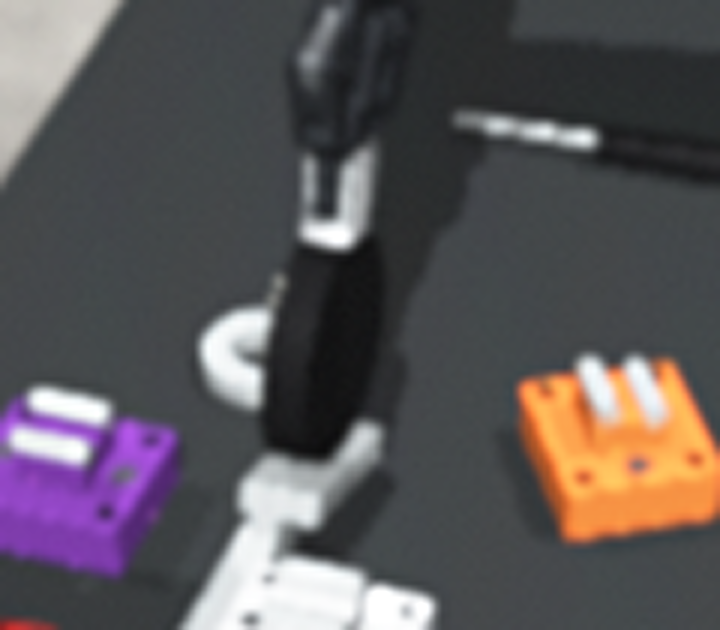

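View pics/t17.png

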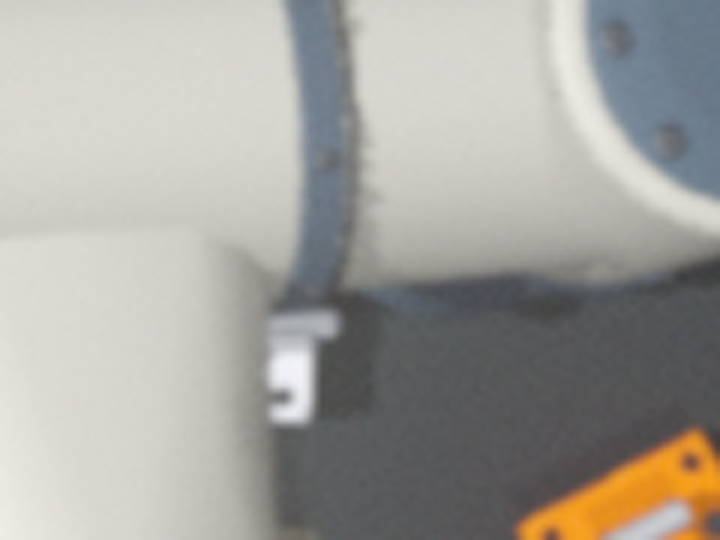

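>>> carry_out(deltas=[[[6,0,-2],[0,0,0],15],[[6,0,-2],[0,0,0],15],[[6,0,-2],[0,0,0],15],[[6,0,-2],[0,0,0],15],[[6,0,-2],[0,0,0],15],[[6,0,-2],[0,0,0],15],[[6,0,-2],[0,0,0],15],[[4,0,-1],[0,0,0],15]])

```text
time_s: 27.5
eef_pos: [0.6111, -0.0174, 0.3866]
tool_rot: [-0.001, 1.264, 1.502]
force: [0.3, -0.5, -3.7]
gripper_width: 0.0235
```

Run:
```python
from tgt import *
p,R=st()
print("roll",np.arctan2(R[2,2],-R[2,0]),"az",np.arctan2(R[1,2],R[0,2]),"foot",p+R@[.317,0,0])
plan(p,R,T+[0,0,.00],R1,8)
P,d=get_image("side");np.savez("s18.npz",p=P,d=d);crop(P,190,140,120,105,6,"pics/s18.png")
```

```text
t 27.5 p [ 0.6111 -0.0174  0.3866] j [ 0.1216  0.3847  0.3389 -0.303  -1.4699 -1.7379] F [ 0.2753 -0.4523 -3.7294] w 0.023534708766244614
R [[0.0207374613480531, -0.9976892468036234, 0.0647002666861286], [0.301585009965728, 0.06794205711514878, 0.9510154355418912], [-0.9532137427989639, -0.00020901526263050751, 0.3022970672233031]]
roll 0.30710155645574366 az 1.5028681738015994 foot [0.6176 0.0782 0.0844]
([1.5, 0.1, -0.3], [-0.01, -0.01, 0.01])
([1.5, 0.0, -0.3], [-0.02, -0.0, 0.0])
([1.5, 0.1, -0.3], [-0.01, -0.01, 0.01])
([1.5, 0.1, -0.3], [-0.01, -0.01, 0.0])
([1.5, 0.0, -0.4], [-0.02, -0.0, 0.01])
([1.5, 0.1, -0.3], [-0.01, -0.01, 0.0])
([1.5, 0.1, -0.3], [-0.01, -0.01, 0.01])
([1.5, 0.0, -0.3], [-0.02, -0.0, 0.01])
end [ 0.6107 -0.0161  0.3744] err [ 0.0232 -0.0309  0.0414]
```

View pics/s18.png

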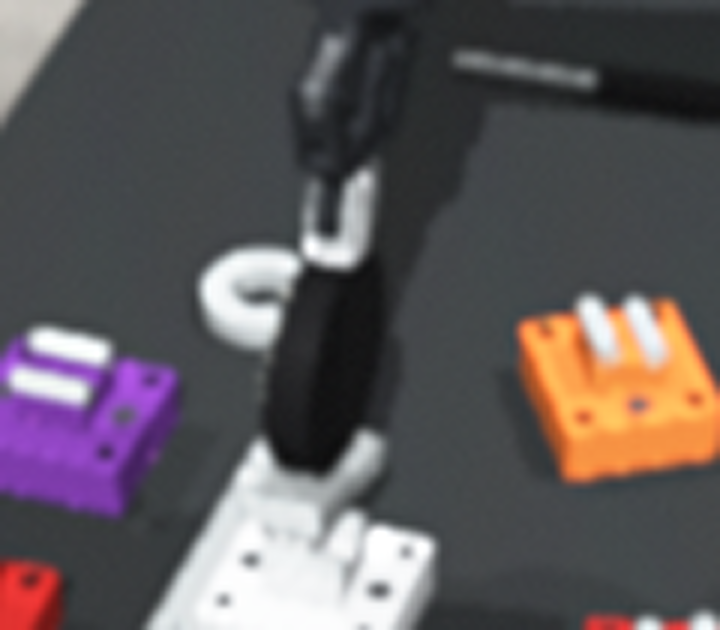

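Above the stud by about 12 mm. Lowering slowly.

>>> carry_out(deltas=[[[2,0,-0.6],[0,0,0],15],[[2,0,-0.6],[0,0,0],15],[[2,0,-0.6],[0,0,0],15],[[1,0,-0.3],[0,0,0],15],[[1,0,-0.3],[0,0,0],15],[[1,0,-0.3],[0,0,0],15],[[0,0,0],[0,0,0],15],[[0,0,0],[0,0,0],15]])

```text
time_s: 28.35
eef_pos: [0.6112, -0.0172, 0.3781]
tool_rot: [-0.003, 1.264, 1.5]
force: [0.9, 0.2, -2.7]
gripper_width: 0.0233
```

>>> carry_out(deltas=[[[1,0,-0.3],[0,0,0],15],[[1,0,-0.3],[0,0,0],15],[[0,0,0],[0,0,0],15],[[0,0,0],[0,0,0],15],[[0,0,0],[0,0,0],15],[[0,0,0],[0,0,0],15],[[0,0,0],[0,0,0],15],[[0,0,0],[0,0,0],15]])

```text
time_s: 29.15
eef_pos: [0.6112, -0.0172, 0.376]
tool_rot: [-0.003, 1.264, 1.5]
force: [0.4, 0.4, -3.6]
gripper_width: 0.0232
```

>>> carry_out(deltas=[[[1,0,-0.3],[0,0,0],15],[[0.5,0,-0.2],[0,0,0],15],[[0,0,0],[0,0,0],15],[[0,0,0],[0,0,0],15],[[0,0,0],[0,0,0],15],[[0,0,0],[0,0,0],15],[[0,0,0],[0,0,0],15],[[0,0,0],[0,0,0],15]])

```text
time_s: 29.95
eef_pos: [0.6112, -0.0172, 0.3744]
tool_rot: [-0.003, 1.264, 1.5]
force: [-0.2, -0.7, -3.7]
gripper_width: 0.0237
```

>>> carry_out(deltas=[[[1,0,-0.3],[0,0,0],15],[[0.5,0,-0.2],[0,0,0],15],[[0,0,0],[0,0,0],15],[[0,0,0],[0,0,0],15],[[0,0,0],[0,0,0],15],[[0,0,0],[0,0,0],15],[[0,0,0],[0,0,0],15],[[0,0,0],[0,0,0],15]])

```text
time_s: 30.75
eef_pos: [0.6112, -0.0174, 0.374]
tool_rot: [-0.01, 1.264, 1.494]
force: [-1.9, -1.3, 5.8]
gripper_width: 0.0232
```

Run:
```python
from tgt import *
p,R=st()
print("roll",np.arctan2(R[2,2],-R[2,0]),"az",np.arctan2(R[1,2],R[0,2]),"foot",p+R@[.317,0,0])
P,d=get_image("side");np.savez("s19.npz",p=P,d=d);crop(P,195,145,110,98,7,"pics/s19.png")
u=lambda q:((w2p("side",q)-[195,145]+.5)*7-.5).round(0)
f=p+R@[.317,0,0]; x,y,z=-R[:,1],R[:,2],-R[:,0]
print("foot corners",[u(f+x*a*.02+y*b*.05+z*c)[0].tolist() for c in(0,.016) for a,b in((1,1),(-1,1),(-1,-1))])
print("grip top",u(f+z*.176)[0],"disc +-y",u(f+z*.076+y*.06)[0],u(f+z*.076-y*.06)[0])
P,d=get_image("top");crop(P,190,130,120,90,6,"pics/t19.png")
```

```text
t 30.75 p [ 0.6112 -0.0174  0.374 ] j [ 0.1216  0.3882  0.3127 -0.3037 -1.4389 -1.7282] F [-1.8791 -1.2956  5.8144] w 0.023244677191724676
R [[0.023346086782760955, -0.9976884250659215, 0.06381823188880126], [0.3015257100519471, 0.06788993917484287, 0.9510379605128835], [-0.9531721808831817, -0.002960177075303161, 0.30241367519026313]]
roll 0.30722527336268207 az 1.5037930071294852 foot [0.6186 0.0782 0.0718]
foot corners [[248.0, 596.0], [334.0, 617.0], [407.0, 530.0], [251.0, 564.0], [337.0, 584.0], [410.0, 498.0]]
grip top [365. 193.] disc +-y [297. 456.] [388. 362.]
```

View pics/s19.png

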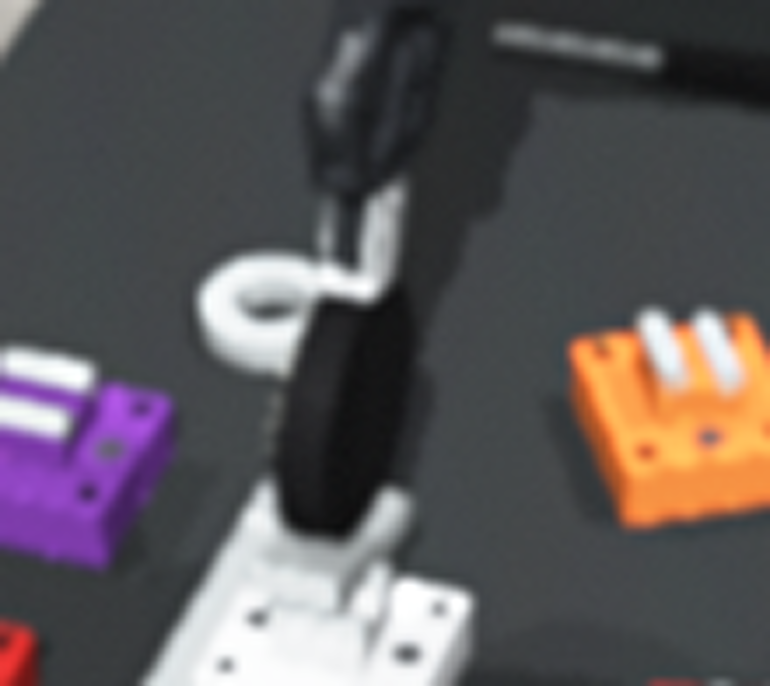

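View pics/t19.png

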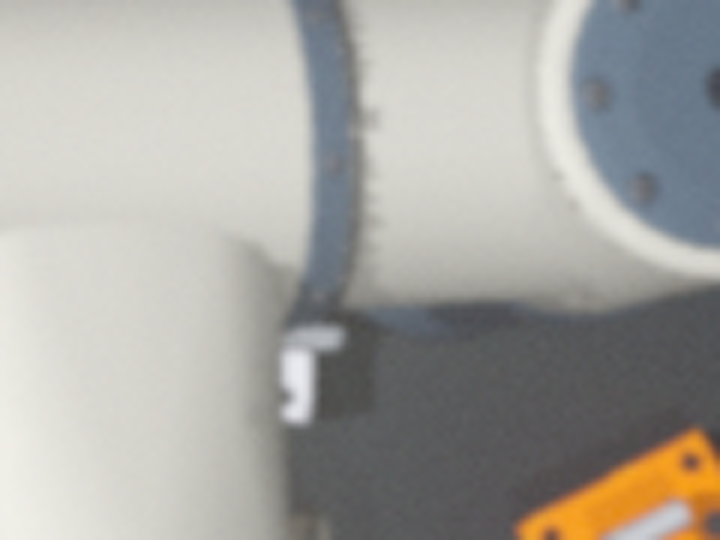

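Run:
```python
from h import *
a=np.load("s12.npz")["p"];b=np.load("s19.npz")["p"]
for (u,v,w,h,n) in((246,230,18,22,"casting -x part"),(225,247,12,10,"fence"),(220,232,14,12,"casting holes +x")):
    A=cv2.cvtColor(a[v:v+h,u:u+w],cv2.COLOR_RGB2GRAY).astype(np.float32);B=cv2.cvtColor(b[v:v+h,u:u+w],cv2.COLOR_RGB2GRAY).astype(np.float32)
    print(n,cv2.phaseCorrelate(A-A.mean(),B-B.mean(),cv2.createHanningWindow((w,h),cv2.CV_32F)))
st()
```

```text
casting -x part ((0.048533266014031184, 0.1772504600061371), 0.9771952455242475)
fence ((-0.5994198884563575, 0.18466430501998943), 1.1074948012828827)
casting holes +x ((0.6897310940406687, -0.09135774279505693), 0.9390696206026607)
t 30.85 p [ 0.6112 -0.0174  0.374 ] j [ 0.1216  0.3882  0.3126 -0.3037 -1.4389 -1.7282] F [-1.2464 -1.5552  5.0081] w 0.02324269951017377
R [[0.023268276907000396, -0.997686049823832, 0.06388374814220843], [0.3015418501055416, 0.06792890824002051, 0.9510300605450102], [-0.9531689776344517, -0.00286520718916472, 0.3024246859352869]]
```

>>> carry_out(deltas=[[[0,0,0],[0,0,0],15],[[0,0,0],[0,0,0],15],[[0,0,0],[0,0,0],15],[[0,0,0],[0,0,0],15],[[0,0,0],[0,0,0],15],[[0,0,0],[0,0,0],15],[[0,0,0],[0,0,0],15],[[0,0,0],[0,0,0],15]])

```text
time_s: 31.65
eef_pos: [0.6112, -0.0174, 0.374]
tool_rot: [-0.01, 1.264, 1.494]
force: [-1.3, -1.0, 5.4]
gripper_width: 0.023
```

Run:
```python
from h import *
a=np.load("t12.npz")["p"];crop(a,204,155,46,48,14,"pics/t20.png")
np.set_printoptions(linewidth=200)
g=a.astype(int).sum(2)//3
print("down col (x bar -> casting)");
for u in(217,222,233,240):print(u,g[155:175,u])
print("row (y bar -> casting)")
for v in(172,180,190,195):print(v,g[v,200:222])
```

```text
down col (x bar -> casting)
217 [ 75  76  95 146 185 195 195 196 194 191 201 208 165 111 137 192 225 232 233 233]
222 [ 79  77  89 144 190 197 195 195 195 190 196 224 232 232 228 219 215 210 204 192]
233 [ 75  74  76  87 128 168 176 178 177 177 178 185 209 215 215 214 215 213 200 160]
240 [ 75  75  78  85 125 167 178 178 180 178 181 192 206 190 152 140 167 190 172 156]
row (y bar -> casting)
172 [ 77  79  79  76  81 109 163 191 196 196 195 192 194 214 227 231 232 232 230 222 215 212]
180 [ 76  81  78  80 100 146 180 195 196 194 193 198 211 225 231 232 233 231 225 214 204 197]
190 [ 74  70  71  87 124 163 178 180 180 178 182 194 208 217 219 220 224 226 225 222 217 209]
195 [ 70  71  73 101 152 177 181 181 180 177 182 197 207 193 156 136 162 195 209 209 204 204]
```

View pics/t20.png

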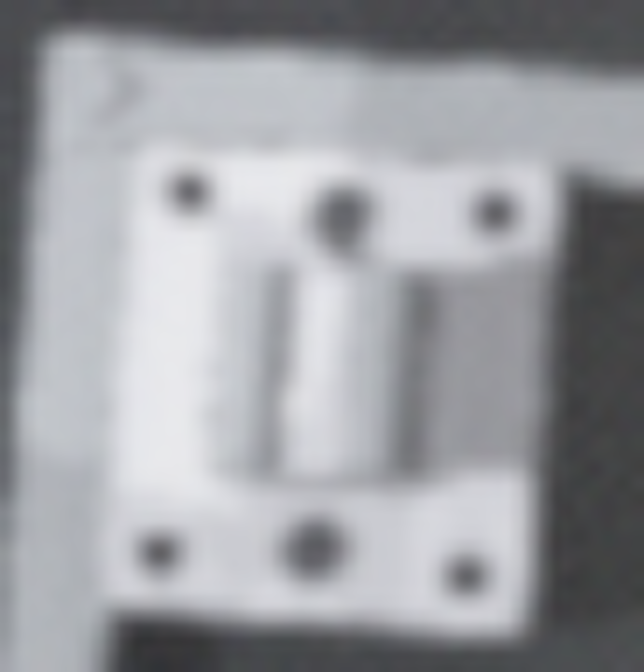

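```bash
python3 -c "
from station import *
print(job_done()); print(observe()['force'])"
```

```text
the job is handed in; nothing more can be done
None
the job is handed in; nothing more can be done
```

I handed the job in at about 31.7 s of robot time. The casting is in the fence corner, and the arm is still holding the gauge tilted on the stud. No verdict came back.

**What I did**
- **Casting:** I pushed the bare aluminium casting along the bench with the fingertips, first towards one bar, then the other. The other blocks of that shape are red, purple and orange. I pushed against each bar until the force rose while the tool stopped advancing (about 12.7 N against one, 10 N against the other).
- **Gauge:** I took it by its top grip, turned the dial to the side camera, read the mark at about 0.31–0.32 rad and rolled the gauge until the needle covered the mark. Then I turned it square across the ridges and lowered it onto the high ridge at 0.307 rad of roll.

**Last checks**
- **Casting fit:** An enlarged top picture, taken before the gauge was placed, shows no dark gap at either bar. The part of the casting I could compare cleanly in the side view moved less than about 0.2 px when the gauge came down. Two small patches of fence and casting shifted 0.6–0.7 px in opposite directions; I took that as shadow from the gauge.
- **Contact:** The vertical tool force went from -3.6 N hanging to about +5.4 N, so roughly 9 N presses on the stud. The fingers are closed on the grip at 23 mm.
- **Gauge position:** Computed from the tool pose, the foot is about 72 mm up, about 10 mm from the stud's middle and within about 0.01 rad of square.

**Not confirmed or disagreeing**
- The dial faces away from both cameras in the final pose, so I could not see the needle on the mark there. It relies on the earlier reading, which I put good to about 0.03 rad.
- My first position estimate of the fence left gaps of about 2–3 mm at the bars. I trusted the contact forces and the picture instead.

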